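# Clamp the bar in the drill jig with the T-key

### The arm

A 6-joint arm with a two-finger parallel gripper is mounted at the origin on a cart in front of the work surface, level with it; the furniture and walls round the work are solid. World frame = base frame: x ahead of the robot, y to its left, z up, the work surface at z = 0. Lengths are in m, angles in degrees, forces in N, time in s.
With the tool pointing down it reaches from about 0.25 to 0.725 m from the base axis. Payload 9.7 kg.
Tool frame: the origin (TCP) lies between the finger pads; the fingertips stand 22 mm ahead of it and the grasp point (between the pads) lies 3 mm ahead of it; z points along the fingers, y is the line along which they close (so a half turn about z gives the same grasp; the last joint's range is limited). The gripper opens to 85 mm and grips with 20 to 120 N. Pads are 22 mm wide; open, the fingers measure 114 mm over their backs; the gripper's body (76 mm by 85 mm) begins 54 mm behind the grasp point. The pads swing forward as they close: fully open they stand 13 mm farther back than shut.
Start: joints at [-71.448, 4.979, 10.078, 95.1, 0, 90], TCP at [0.175, -0.521, 0.253] pointing down, gripper open.
Joint ranges: [-179.16, 179.16], [-48.56, 103.87], [-65.8, 70.77], [-126.05, 130.52], [-82.76, 87.17], [-180, 180]. Speed limits (degrees/s): [127.2, 127.2, 147.25, 180, 180, 180].

### API

Orientations are given as [roll, pitch, yaw] about the fixed x, y, z axes, in that order (R = Rz(yaw) Ry(pitch) Rx(roll)).
In Python, from workcell import bot, viewer, finder gives the robot as it stands.
- The arm moves only by the tool move_arm, never from a script. Its arguments are lists of equal length, an entry for each row: "offset": the shift along the tool's x, y, z in cm, a list of three; "twist": the turn, a rotation vector about the tool's x, y, z in rad, a list of three; "grip": the opening, from 0 (shut) to 1 (fully open). In form: {"offset": [[x, y, z], ...], "twist": [[ax, ay, az], ...], "grip": [grip, ...]}. A call has 1 to 5 rows; each row shifts and turns the commanded pose from where the row before left it, along the tool's axes as they then stand; what a row does not reach is not made up. A row lasts 1/10 s, in which the tool goes at most 50 mm and 8.59 degrees, less where a joint would pass 70% of its speed; a pose out of reach is approached as far as the arm can. A call is refused whole if a number of a shift passes 5 or a number of a turn 0.15, either way. A call with a gripper value outside its range is refused whole. The fingers move at their own pace and stop on an object; "force" is the grip in N (left out, the last holds). Time passes only in rows, so rows that do not move let the fingers close. It gives the time, the measured TCP pose, the force, the opening and the grip force at its end, in the units of the state.
- bot.get_obs(): the state, without advancing time (a new reading comes with each control period).
- viewer.camera(name): name is "scene" or "top" or "wrist"; returns a dict with "color" (420x560x3 uint8, red, green, blue), "depth" (420x560 float32, m along the optical axis (not along the pixel's ray), 0 where there is no reading), "vfov" (degrees; the focal length in pixels is half the picture's height over the tangent of half this angle, whatever the lens; pixels are square), "cx", "cy" (the principal point, pixels), "position" and "attitude" of the camera in the world; the wrist camera has in their place "tool_from_camera" (4x4, takes a point from camera to tool coordinates, whose origin is the TCP and whose axes are the flange's). Camera axes: x right, y down, z forward; pixel columns grow to the right and rows downward; lengths in m; the calibration is good to about 2 mm. A picture is of the moment at which its call begins: read the wrist's pose just before it.
- bot.job_done(): hands the job in; it is judged then, once.
Trained networks look in a picture, given as the dict that the camera call returned (one of the last four; its "shot" number tells which), for a name from the list of things; names that differ only in an ending like _2 or _b are one class to them, and where a whole thing is asked for, a point or a joint stands for the part that bears it (a point fixed in the world has none). Each returns a list of dicts, best first, with "p" (0 to 1); they miss things now and then, are a little off and sometimes report something else, mostly with a low value. They report only what shows in the picture. A call takes as long as a camera call.
- finder.boxes_of(picture, thing): "position" ([column, row] in pixels, amid what is visible of it).
- finder.pinpoint(picture, thing): "position" ([column, row] in pixels: a listed point, or the origin of a listed thing).
The state is a dict: "time": time; "q": joint angles; "qd": joint speeds; "joint_efforts": joint torques, N m; "ee_pos": TCP position; "tcp_rot": TCP orientation; "wrist_force": force on the tool from outside, world axes, zero at the start; "torque": the same for the moment, N m; "opening": finger opening in m; "grasp_force": force on a finger pad.
Only numpy, scipy, OpenCV 4.12 (cv2) and the standard library are available. Lean on these libraries where they do the work, as an engineer would, in place of code of your own. Each camera call takes 0.05 s, during which the arm holds its last target. There are 200 camera calls.

### The job

Clamp the aluminium bar in the drill jig: take the T-key off the V-block, stand it upright in the bore of the cam housing, let go of it there and take it anew by its crossbar. Turn it until its square end drops into the hidden socket, then turn clockwise until the cam firmly holds the bar against the fence. Leave the key standing in its socket and do not disturb the caliper, the ratchet or the small bottle.

Things in the scene. Friction and masses are not known exactly. Their poses are not given: they have to be found in the camera images.
- key: Plain steel T-key, 320 g. Origin: centre of its tip; +z up the shank to the crossbar; +y along the crossbar. From the tip: z 0-8 mm tapered lead (6 mm across at the tip), 8-20 square 13 x 13 (flats face x and y), 20-84 round shank 18.4 mm across, tapering to a neck 10 mm across (90-110), then the crossbar. Starts leaning 25 deg above level: tip on the bench, neck in the V-block. Best taken with tilted fingers about 70 mm from the tip.
- key_tip (a point): Centre of the T-key's tip (the end of the tapered lead). It touches the bench at the start. In the bore, when the square is nearly in line, the lead catches with the tip 40 to 43 mm below the mouth and wants a firmer push (about 10 N) or a slight turn either way; held with a light grip the key finds its own way in.
- crossbar (a point): Centre of the T-key's crossbar, 118 mm from the tip, on the shank axis. The bar is 110 mm long, round, 12 mm thick (collars 15 mm at the ends); its middle 36 mm is a block with flat upright sides 13 mm apart, 16 mm high, for the pads to close on from above (the neck below is thinner).
- jig: Drill jig fixed to the bench, origin under the centre of its dark steel base plate (150 along x, 190 along y, 10 thick). A channel along its y holds the bar: fence on the +x side, end stop at its -y end, drill bush plate over it near y = +58 (top 51 mm). On the -x side of the bar stands the aluminium cam housing, 70 wide in y, x -47 to +9 mm, flat top 72 mm above the bench, highest part of the jig.
- bore_mouth (a point): Centre of the mouth of the upright key bore in the housing's top; axes as the jig's. Bore 19.8 mm wide. 30 mm down is the flat face of the cam spindle with a square socket (14.4 wide, 16 deep, unknown yaw, too deep to see). Unaligned the key stands with its tip about 36 mm below the mouth; in line (every 90 deg, within 6 deg) it drops 10 mm more, to 46 mm.
- bar: Aluminium square bar 25 x 160 x 25 mm, origin under its centre, length along y; lies loose in the jig with 1 to 3 mm of play to the fence. An eccentric cam in the housing, turned clockwise (from above) by 0.8 to 2 rad, pushes it to +x of the jig against the fence. The cam turns with about 0.15 N m of drag and stays where it is left; the resistance rises well above that, past about 0.3 N m, once the bar is tight.
- fence: Fixed steel rail of the jig (right of the jig stands a big orange machine with a hoop up to 0.65 m high: swing the arm clear of it), 20 x 176 x 29 mm, origin under its centre; its -x face is 10 mm from its origin and takes the bar's side.
- vblock: Loose dark steel V-block 36 x 40 x 44 mm, 0.45 kg, origin under its centre. The T-key's neck lies in the V along its +x axis; the key's tip is about 108 mm from its origin on the +x side, the crossbar above it.
- caliper: Slide caliper 59 x 230 x 12 mm lying on the bench beyond the jig, a bystander; origin under its centre.
- ratchet: Ratchet handle 182 x 34 x 29 mm, black grip and steel head, lying on the bench in front and left of the V-block, a bystander; origin under its centre.
- threadlock: Small red bottle with a black cap, 33 x 33 x 92 mm, standing on the bench beyond the jig, a bystander; origin under its centre.

How it is judged (in metres and radians):
On the way:
1. the T-key stands upright in the key bore and the fingers have let go of it (z of key_tip in the frame of bore_mouth below -0.025 m and horizontal distance between key_tip and bore_mouth below 0.006 m and angle between key's own z axis and vertical below 0.15 rad and contact force between the fingers and key below 0.1 N), for 0.2 s.
At the end, for the whole second after the job is handed in: The bar is held against the fence by the cam with more than 8 N and lies along it (within 0.03 rad); the T-key stands upright (within 0.15 rad), at rest, with its square end in the socket (tip more than 42 mm below the bore's mouth, within 6 mm of its axis) (contact force between bar and fence above 8 N and z of key_tip in the frame of bore_mouth below -0.042 m and horizontal distance between key_tip and bore_mouth below 0.006 m and angle between key's own z axis and vertical below 0.15 rad and angle between the y axis of bar and the y axis of fence, either way round below 0.03 rad and linear speed of key below 0.02 m/s); the robot touches nothing.
It fails at once if the caliper, the ratchet or the small bottle is moved by more than 3 cm (distance of any of caliper, ratchet, threadlock from where it was at the start of the episode above 0.03 m).
It also fails if it takes over 72 s, if anything falls off the work surface, if the arm or the gripper's body presses on something with over 40 N, if the wrist force passes 120 N, or if a joint passes its speed limit or range.

## Working session

There is one attempt and no reset: what is moved stays moved. The work goes in short steps, Python scripts to look and compute and a tool call to move; the robot and the scene stay as the last step left them, time stands still between calls to the robot, and variables do not carry over. Pictures are saved under pics/ and viewed, at most 10 in all, crops included, and the job is handed in when it is done.

Besides the shell and the picture viewer there is one more tool, called after "Request:" as name(argument=value, ...), one argument or row to a line, values as JSON. move_arm: Moves the arm, as the interface text tells. Its arguments: {"type":"object","properties":{"offset":{"type":"array","items":{"type":"array","items":{"type":"number"}}},"twist":{"type":"array","items":{"type":"array","items":{"type":"number"}}},"grip":{"type":"array","items":{"type":"number"}},"force":{"type":"number"}},"required":["offset","twist","grip"]}

```bash
ls; mkdir -p pics; cat > h.py <<'E'
import numpy as np, cv2
from workcell import bot, viewer, finder
from scipy.spatial.transform import Rotation as R
def shot(n):
    o=bot.get_obs(); p=viewer.camera(n); p['obs']=o; return p
def save(p,f): cv2.imwrite('pics/'+f,cv2.cvtColor(p['color'],cv2.COLOR_RGB2BGR))
def toolT(o):
    T=np.eye(4); T[:3,:3]=R.from_euler('xyz',o['tcp_rot'],degrees=True).as_matrix(); T[:3,3]=o['ee_pos']; return T
def camT(p):
    if 'tool_from_camera' in p: return toolT(p['obs'])@np.array(p['tool_from_camera'])
    T=np.eye(4); a=np.array(p['attitude']); 
    T[:3,:3]=a if a.shape==(3,3) else R.from_euler('xyz',a,degrees=True).as_matrix()
    T[:3,3]=p['position']; return T
def ray(p,uv):
    f=p['color'].shape[0]/2/np.tan(np.radians(p['vfov']/2))
    d=np.array([(uv[0]-p['cx'])/f,(uv[1]-p['cy'])/f,1]); T=camT(p); return T[:3,3],T[:3,:3]@d
def atz(p,uv,z):
    c,d=ray(p,uv); return c+d*(z-c[2])/d[2]
def atd(p,uv):
    u,v=np.round(uv).astype(int); c,d=ray(p,uv); w=p['depth'][max(v-1,0):v+2,max(u-1,0):u+2]; return c+d*np.median(w)
E
python3 - <<'E'
from h import *
np.set_printoptions(precision=4,suppress=True)
print(bot.get_obs())
for n in ('scene','top'):
    p=shot(n); save(p,n+'0.png'); print(n,p['vfov'],p.get('position'),p.get('attitude'))
    for t in ['key','key_tip','crossbar','jig','bore_mouth','bar','fence','vblock','caliper','ratchet','threadlock']:
        for fn in ('boxes_of','pinpoint'):
            r=getattr(finder,fn)(p,t)[:2]
            for q in r: print(t,fn,round(q['p'],2),np.round(q['position'],1),atd(p,q['position']))
E
```

```text
pics
{'time': 0.0, 'q': array([-71.4482,   5.0102,  10.0343,  95.0999,   0.0006,  90.0009]), 'qd': array([ 0.0281,  0.0359, -0.0045,  0.0111,  0.03  , -0.0669]), 'joint_efforts': array([  0.0029, -52.0391,  46.4808,   0.0163,   0.    ,   0.    ]), 'ee_pos': array([ 0.1749, -0.5212,  0.2526]), 'tcp_rot': array([-179.9242,   -0.0006,   18.5509]), 'wrist_force': array([ 0.8737,  0.288 , -0.7657]), 'torque': array([-0.0072,  0.035 , -0.0459]), 'grasp_force': 0.0, 'opening': 0.08541869247870951}
scene 45.17392006156727 [-0.1085  0.7477  0.8697] [-134.3625   -0.5947 -122.2111]
key boxes_of 0.68 [272.  266.6] [0.4721 0.3973 0.0436]
key pinpoint 0.63 [238.7 263.9] [0.5472 0.4383 0.0014]
key_tip boxes_of 0.55 [275.  267.8] [0.4651 0.3943 0.045 ]
key_tip pinpoint 0.79 [240.6 263.8] [0.5376 0.4383 0.0116]
crossbar boxes_of 0.57 [274.7 265.8] [0.4679 0.3933 0.048 ]
crossbar boxes_of 0.44 [252.7 327.9] [0.3799 0.4979 0.0157]
crossbar pinpoint 0.62 [283.9 266.1] [0.4477 0.3835 0.0617]
jig boxes_of 0.79 [352.4 236.1] [0.4427 0.2087 0.058 ]
jig boxes_of 0.62 [253.4 326.4] [0.3806 0.4959 0.0185]
jig 
[... 1909 characters left out ...]
s_of 0.56 [377.8 227.5] [0.5139 0.1515 0.0394]
fence pinpoint 0.83 [370.9 225.9] [0.5171 0.1641 0.0391]
vblock boxes_of 0.63 [258.1 270.4] [0.438  0.3748 0.0374]
vblock pinpoint 0.69 [258.9 262.8] [0.4507 0.3719 0.0581]
caliper boxes_of 0.75 [351.2 125.5] [0.7229 0.1897 0.008 ]
caliper boxes_of 0.51 [382.6 236.3] [0.4979 0.1423 0.0339]
caliper pinpoint 0.87 [372.4 125.9] [ 0.7244  0.1462 -0.0011]
ratchet boxes_of 0.76 [198.4 300.6] [0.3846 0.4865 0.0261]
ratchet pinpoint 0.79 [198.  300.4] [0.385  0.4873 0.0257]
threadlock boxes_of 0.75 [283.  140.6] [0.6809 0.3252 0.0517]
threadlock boxes_of 0.57 [351.3 125.2] [0.7237 0.1895 0.0075]
threadlock pinpoint 0.63 [283.1 140.5] [0.681 0.325 0.052]
```

```bash
python3 - <<'E'
import cv2
a=cv2.imread('pics/top0.png')[90:340,170:460]; cv2.imwrite('pics/top0c.png',cv2.resize(a,None,fx=2.4,fy=2.4,interpolation=cv2.INTER_CUBIC)[:600])
E
```

```text
(no output)
```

View pics/top0c.png

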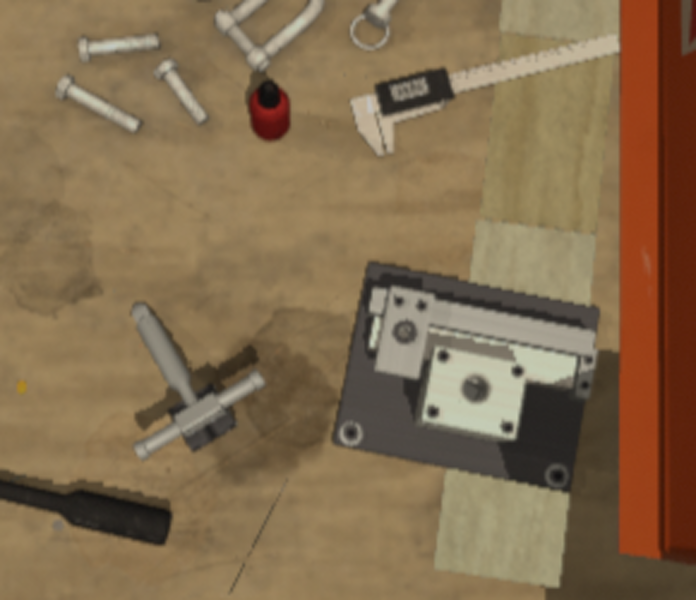

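View pics/scene0.png

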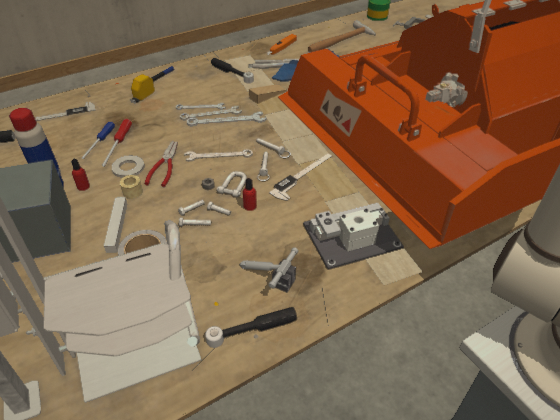

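The top view shows the key lying tip-up-left (tip about (228,219), crossbar about (252,262)) and the bore at about (368,252), next to the orange machine. The scene view agrees.

```bash
python3 - <<'E'
from h import *
np.set_printoptions(precision=4,suppress=True)
p=shot('top')
print('bore',atz(p,(368.3,252.1),.072),atd(p,(368.3-8,252.1)))
print('tip',atz(p,(228.3,217),.003),'cross',atz(p,(252.5,262),.056),atd(p,(252.5,262)))
# machine (orange) extents from both cameras
for n in ('top','scene'):
    p=shot(n); f=210/np.tan(np.radians(p['vfov']/2)); v,u=np.mgrid[:420,:560]; d=p['depth']
    P=np.stack([(u-p['cx'])/f*d,(v-p['cy'])/f*d,d],-1)@camT(p)[:3,:3].T+camT(p)[:3,3]
    c=p['color'].astype(int); m=(c[...,0]>110)&(c[...,0]>2.2*c[...,2])&(c[...,1]<.55*c[...,0])&(d>0)&(P[...,2]>.04)&(P[...,1]<.2)
    Q=P[m]; print(n,len(Q),Q.min(0),Q.max(0)); 
    for z0,z1 in((.04,.15),(.15,.25),(.25,.4),(.4,.7)):
        k=Q[(Q[:,2]>z0)&(Q[:,2]<z1)]; 
        if len(k):print(z0,np.percentile(k,[1,99],axis=0))
    if n=='top':
        np.save('P.npy',P); c8=p['color']
        g=cv2.cvtColor(c8,cv2.COLOR_RGB2GRAY)
        # housing top contour: jig yaw
        hm=((abs(P[...,2]-.072)<.008)&(abs(P[...,0]-.475)<.07)&(abs(P[...,1]-.18)<.07)&(g>110)).astype(np.uint8)
        hm=cv2.morphologyEx(hm,cv2.MORPH_CLOSE,np.ones((9,9)))
        cs=max(cv2.findContours(hm,0,2)[0],key=cv2.contourArea); r=cv2.minAreaRect(cs); b=cv2.boxPoints(r)
        W=np.array([atz(p,q,.072) for q in b]); print('housing',r,W,W.mean(0))
E
```

```text
bore [0.4658 0.1759 0.072 ] [0.4661 0.1901 0.0716]
tip [0.5439 0.4344 0.003 ] cross [0.4524 0.3836 0.056 ] [0.4522 0.3834 0.0595]
top 20764 [ 0.3311 -0.1629  0.0504] [0.9078 0.0392 0.2795]
0.04 [[ 0.3398 -0.1528  0.0508]
 [ 0.9042  0.0386  0.1491]]
0.15 [[ 0.3373 -0.1514  0.1519]
 [ 0.8916  0.0035  0.1969]]
0.25 [[ 0.5621 -0.0567  0.254 ]
 [ 0.7712 -0.034   0.2781]]
housing ((367.2499694824219, 253.75), (40.00768280029297, 31.57469367980957), 11.309932708740234) [[0.4431 0.2189 0.072 ]
 [0.4981 0.206  0.072 ]
 [0.4829 0.1366 0.072 ]
 [0.4282 0.1501 0.072 ]] [0.4631 0.1779 0.072 ]
scene 26785 [ 0.3183 -0.6265  0.04  ] [1.0412 0.0383 0.3922]
0.04 [[ 0.3217 -0.3732  0.044 ]
 [ 0.9467  0.0318  0.1492]]
0.15 [[ 0.3264 -0.4451  0.1514]
 [ 1.0078  0.0012  0.2463]]
0.25 [[ 0.5056 -0.4904  0.2513]
 [ 0.7334 -0.0368  0.3834]]
```

Request:
move_arm(
  offset=[
    [0,-4.5,-2],
    [0,-4.5,-2],
    [0,-4.5,-2],
    [0,-4.5,-2],
    [0,-4.5,-2],
  ],
  twist=[
    [0,0,0],
    [0,0,0],
    [0,0,0],
    [0,0,-0.1],
    [0,0,-0.1],
  ],
  grip=[1,1,1,1,1],
)

```text
time: 2.95
ee_pos: [0.0988, -0.3078, 0.354]
tcp_rot: [180.0, 0.0, 30.3]
wrist_force: [-0.3, 0.1, 0.4]
opening: 0.086
grasp_force: 0.0
```

```bash
python3 - <<'E'
from h import *
o=bot.get_obs(); print(o['q'],o['ee_pos'],o['tcp_rot'],o['time'])
E
```

```text
[-7.22160293e+01 -2.13168673e+01 -1.48810545e+00  1.09800348e+02
  4.56755821e-03  7.75199569e+01] [ 0.09875906 -0.30782572  0.35400049] [1.79971270e+02 1.68060593e-03 3.02640145e+01] 2.95
```

```bash
cat >> h.py <<'E'
import json
from scipy.spatial.transform import Slerp
def keyrot(yaw,tilt):  # tool x toward yaw, tool z tilted by tilt deg from down toward -x(yaw)
    return R.from_euler('z',yaw,degrees=True)*R.from_euler('xyz',[180,tilt,0],degrees=True)
def plan(wps,o=None,vmax=4.6,wmax=.145,n_min=1):
    o=o or bot.get_obs(); p=np.array(o['ee_pos']); r=R.from_euler('xyz',o['tcp_rot'],degrees=True); rows=[]
    for P,Q in wps:
        P=np.array(P,float); Q=Q or r
        w=(r.inv()*Q).magnitude(); n=max(n_min,int(np.ceil(np.linalg.norm(P-p)*100/vmax)),int(np.ceil(w/wmax)))
        p0,r0=p,r
        for i in range(1,n+1):
            pt=p0+(P-p0)*i/n; rt=r0*R.from_rotvec((r0.inv()*Q).as_rotvec()*i/n)
            d=np.round(r.inv().apply(pt-p)*100,2); t=np.round((r.inv()*rt).as_rotvec(),3)
            p=p+r.apply(d/100); r=r*R.from_rotvec(t); rows.append((d.tolist(),t.tolist()))
    for i in range(0,len(rows),5): print(json.dumps([a for a,b in rows[i:i+5]]),'|',json.dumps([b for a,b in rows[i:i+5]]))
    print('end',p.round(4),r.as_euler('xyz',degrees=True).round(1))
E
python3 - <<'E'
from h import *
o=bot.get_obs()
h=np.array([-.8746,-.4848,0]); g=np.array([.545,.4345,.003])+h*.0634+[0,0,.0293]
Q=keyrot(-151,15); z=Q.as_matrix()[:,2]; print(Q.as_matrix())
hov=g-z*.15
print(g,hov)
dn=lambda y: R.from_euler('xyz',[180,0,y],degrees=True)
plan([([.23,-.17,.36],dn(-10)),([.28,.0,.36],dn(-55)),([.27,.17,.36],dn(-105)),(hov,Q)],o)
E
```

```text
[[-8.44817763e-01 -4.84809620e-01  2.26368237e-01]
 [-4.68290133e-01  8.74619707e-01  1.25477963e-01]
 [-2.58819045e-01  1.11022302e-16 -9.65925826e-01]]
[0.48955036 0.40376368 0.0323    ] [0.45559512 0.38494199 0.17718887]
[[3.66, -1.06, -0.12], [3.47, -1.56, -0.12], [3.22, -2.03, -0.12], [2.9, -2.46, -0.12], [2.53, -2.84, -0.12]] | [[0.0, -0.0, 0.141], [0.0, -0.0, 0.14], [0.0, -0.0, 0.141], [0.0, -0.0, 0.14], [0.0, -0.0, 0.141]]
[[0.33, -2.94, -0.0], [-0.06, -2.95, -0.0], [-0.44, -2.92, -0.0], [-0.83, -2.84, -0.01], [-1.18, -2.7, 0.0]] | [[0.0, -0.0, 0.131], [0.0, -0.0, 0.131], [0.0, -0.0, 0.131], [0.0, -0.0, 0.13], [0.0, -0.0, 0.131]]
[[-1.52, -2.53, 0.0], [-2.07, -1.28, -0.0], [-2.22, -1.01, -0.0], [-2.32, -0.72, -0.0], [-2.39, -0.43, -0.0]] | [[0.0, -0.0, 0.131], [-0.0, -0.0, 0.125], [-0.0, -0.0, 0.124], [-0.0, -0.0, 0.125], [-0.0, -0.0, 0.125]]
[[-2.43, -0.13, -0.01], [-2.43, 0.17, 0.0], [-2.39, 0.47, 0.0], [-3.2, -1.54, 2.28], [-3.26, -1.19, 2.41]] | [[-0.0, -0.0, 0.124], [-0.0, -0.0, 0.125], [-0.0, -0.0, 0.125], [0.013, -0.031, 0.1], [0.013, -0.031, 0.1]]
[[-3.28, -0.84, 2.51], [-3.27, -0.47, 2.63], [-3.22, -0.11, 2.73], [-3.12, 0.24, 2.83], [-3.0, 0.58, 2.92]] | [[0.013, -0.031, 0.099], [0.013, -0.031, 0.1], [0.013, -0.031, 0.1], [0.013, -0.031, 0.099], [0.014, -0.031, 0.1]]
[[-2.82, 0.92, 3.0]] | [[0.013, -0.031, 0.1]]
end [0.4555 0.3849 0.1772] [-180.   15. -151.]
```

Request:
move_arm(
  offset=[
    [3.66,-1.06,-0.12],
    [3.47,-1.56,-0.12],
    [3.22,-2.03,-0.12],
    [2.9,-2.46,-0.12],
    [2.53,-2.84,-0.12],
  ],
  twist=[
    [0,0,0.141],
    [0,0,0.14],
    [0,0,0.141],
    [0,0,0.14],
    [0,0,0.141],
  ],
  grip=[1,1,1,1,1],
)

```text
time: 3.45
ee_pos: [0.2068, -0.1906, 0.3586]
tcp_rot: [180.0, -0.0, -3.9]
wrist_force: [-0.3, 0.1, -0.4]
opening: 0.0857
grasp_force: 0.0
```

Request:
move_arm(
  offset=[
    [0.33,-2.94,0],
    [-0.06,-2.95,0],
    [-0.44,-2.92,0],
    [-0.83,-2.84,0],
    [-1.18,-2.7,0],
  ],
  twist=[
    [0,0,0.131],
    [0,0,0.131],
    [0,0,0.131],
    [0,0,0.13],
    [0,0,0.131],
  ],
  grip=[1,1,1,1,1],
)

```text
time: 3.95
ee_pos: [0.1841, -0.1168, 0.3591]
tcp_rot: [-176.5, 0.2, -36.5]
wrist_force: [-0.3, -1.5, -0.1]
opening: 0.0854
grasp_force: 0.0
```

Request:
move_arm(
  offset=[
    [-1.52,-2.53,0],
    [-2.07,-1.28,0],
    [-2.22,-1.01,0],
    [-2.32,-0.72,0],
    [-2.39,-0.43,0],
  ],
  twist=[
    [0,0,0.131],
    [0,0,0.125],
    [0,0,0.124],
    [0,0,0.125],
    [0,0,0.125],
  ],
  grip=[1,1,1,1,1],
)

```text
time: 4.45
ee_pos: [0.0615, -0.0679, 0.3673]
tcp_rot: [-172.5, 3.8, -69.9]
wrist_force: [-0.6, -0.3, -0.1]
opening: 0.0848
grasp_force: 0.0
```

```bash
python3 - <<'E'
from h import *
o=bot.get_obs(); print(o['q'].round(1),o['ee_pos'],o['tcp_rot'],o['time'])
h=np.array([-.8746,-.4848,0]); g=np.array([.545,.4345,.003])+h*.0634+[0,0,.0293]
Q=keyrot(-151,15); z=Q.as_matrix()[:,2]; hov=g-z*.15
dn=lambda y: R.from_euler('xyz',[180,0,y],degrees=True)
plan([([.27,.17,.36],dn(-105)),(hov,Q)],o)
E
```

```text
[-70.  -45.6 -12.  127.5   7.5 179.9] [ 0.06151246 -0.0678672   0.36726345] [-172.45292363    3.81690909  -69.90116117] 4.45
[[-2.16, -3.9, 0.77], [-2.49, -3.7, 0.67], [-2.82, -3.49, 0.58], [-3.12, -3.24, 0.48], [-3.39, -2.96, 0.39]] | [[-0.015, 0.015, 0.087], [-0.016, 0.015, 0.086], [-0.015, 0.015, 0.087], [-0.015, 0.015, 0.087], [-0.016, 0.015, 0.087]]
[[-3.64, -2.66, 0.29], [-3.87, -2.34, 0.19], [-3.2, -1.54, 2.28], [-3.26, -1.2, 2.41], [-3.28, -0.83, 2.51]] | [[-0.015, 0.015, 0.086], [-0.015, 0.015, 0.087], [0.013, -0.031, 0.1], [0.013, -0.031, 0.1], [0.013, -0.031, 0.099]]
[[-3.27, -0.47, 2.63], [-3.22, -0.12, 2.73], [-3.12, 0.24, 2.83], [-2.99, 0.59, 2.92], [-2.83, 0.91, 3.0]] | [[0.013, -0.031, 0.1], [0.013, -0.031, 0.1], [0.014, -0.031, 0.1], [0.013, -0.031, 0.099], [0.013, -0.031, 0.1]]
end [0.4556 0.3849 0.1772] [-180.   15. -151.]
```

I turned the wrong way and joint 6 reached its end. I'm unwinding it the other way.

```bash
cat > p.py <<'E'
from h import *
import sys
dn=lambda y: R.from_euler('xyz',[180,0,y],degrees=True)
h=np.array([-.8746,-.4848,0]); g=np.array([.545,.4345,.003])+h*.0634+[0,0,.0293]
Q=keyrot(-151,15); z=Q.as_matrix()[:,2]; hov=g-z*.15
W=[([.16,-.23,.36],dn(-40)),([.23,-.17,.36],dn(0)),([.28,.0,.36],dn(50)),([.27,.17,.36],dn(100)),([.33,.3,.32],dn(150)),(hov,Q)]
o=bot.get_obs(); print(o['q'].round(1),o['ee_pos'].round(3),o['tcp_rot'].round(1),o['time'])
plan(W[int(sys.argv[1]):],o)
E
python3 p.py 0
```

```text
[-70.  -45.6 -12.  127.5   7.5 179.9] [ 0.062 -0.068  0.367] [-172.5    3.8  -69.9] 4.45
[[3.72, -0.74, -0.01], [3.78, -0.35, 0.01], [3.8, 0.05, 0.02], [3.77, 0.45, 0.05], [3.7, 0.83, 0.09]] | [[-0.029, 0.006, -0.105], [-0.029, 0.006, -0.105], [-0.03, 0.006, -0.105], [-0.029, 0.006, -0.105], [-0.029, 0.007, -0.105]]
[[0.3, -1.82, -0.0], [0.55, -1.76, -0.0], [0.79, -1.66, -0.0], [1.02, -1.54, -0.0], [1.22, -1.38, -0.0]] | [[-0.0, -0.0, -0.14], [0.0, -0.0, -0.139], [0.0, -0.0, -0.14], [0.0, -0.0, -0.14], [0.0, -0.0, -0.139]]
[[0.71, -2.43, -0.0], [1.01, -2.32, -0.0], [1.29, -2.18, -0.0], [1.55, -2.0, -0.0], [1.79, -1.79, -0.0]] | [[0.0, -0.0, -0.125], [0.0, -0.0, -0.124], [0.0, -0.0, -0.125], [0.0, -0.0, -0.125], [0.0, -0.0, -0.125]]
[[2.0, -1.55, -0.0], [2.18, -1.3, -0.0], [1.77, -1.67, -0.0], [1.96, -1.44, -0.0], [2.13, -1.18, -0.0]] | [[0.0, -0.0, -0.124], [0.0, -0.0, -0.125], [0.0, 0.0, -0.125], [0.0, 0.0, -0.124], [0.0, 0.0, -0.125]]
[[2.25, -0.91, -0.0], [2.35, -0.62, -0.0], [2.41, -0.33, -0.0], [2.44, -0.02, -0.0], [1.68, 1.17, 0.57]] | [[0.0, 0.0, -0.125], [0.0, 0.0, -0.124], [0.0, 0.0, -0.125], [0.0, 0.0, -0.125], [0.0, 0.0, -0.125]]
[[1.52, 1.36, 0.57], [1.34, 1.55, 0.57], [1.14, 1.7, 0.57], [0.91, 1.83, 0.58], [0.69, 1.92, 0.57]] | [[0.0, 0.0, -0.124], [0.0, 0.0, -0.125], [0.0, 0.0, -0.125], [0.0, 0.0, -0.124], [0.0, 0.0, -0.125]]
[[0.43, 2.0, 0.57], [-0.83, 1.7, 1.79], [-0.98, 1.56, 1.84], [-1.12, 1.4, 1.89], [-1.22, 1.2, 1.95]] | [[0.0, 0.0, -0.124], [-0.017, -0.03, -0.128], [-0.017, -0.029, -0.128], [-0.017, -0.03, -0.128], [-0.016, -0.03, -0.128]]
[[-1.31, 1.02, 2.01], [-1.36, 0.81, 2.07], [-1.4, 0.59, 2.11], [-1.39, 0.39, 2.17]] | [[-0.017, -0.03, -0.128], [-0.017, -0.029, -0.128], [-0.017, -0.03, -0.128], [-0.017, -0.03, -0.128]]
end [0.4556 0.385  0.1772] [ 180.   15. -151.]
```

Request:
move_arm(
  offset=[
    [3.72,-0.74,0],
    [3.78,-0.35,0],
    [3.8,0.05,0],
    [3.77,0.45,0],
    [3.7,0.83,0.1],
  ],
  twist=[
    [-0.029,0.006,-0.105],
    [-0.029,0.006,-0.105],
    [-0.029,0.006,-0.105],
    [-0.029,0.006,-0.105],
    [-0.029,0.006,-0.105],
  ],
  grip=[1,1,1,1,1],
)

```text
time: 4.95
ee_pos: [0.162, -0.2317, 0.3605]
tcp_rot: [-180.0, -0.0, -39.5]
wrist_force: [-0.3, 0.1, 0.1]
opening: 0.0853
grasp_force: 0.0
```

```bash
python3 p.py 1
```

```text
[-55.  -25.9  -3.7 112.3   0.  164.5] [ 0.162 -0.232  0.36 ] [-180.    -0.   -39.5] 4.95
[[0.26, -1.82, 0.01], [0.51, -1.76, 0.01], [0.75, -1.68, 0.01], [0.98, -1.55, 0.01], [1.17, -1.41, 0.01]] | [[0.0, -0.0, -0.138], [0.0, -0.0, -0.138], [0.0, -0.0, -0.138], [0.0, -0.0, -0.138], [0.0, -0.0, -0.137]]
[[0.71, -2.43, -0.0], [1.01, -2.32, -0.0], [1.3, -2.18, -0.0], [1.55, -2.0, -0.0], [1.79, -1.79, -0.0]] | [[0.0, -0.0, -0.125], [0.0, -0.0, -0.124], [0.0, -0.0, -0.125], [0.0, -0.0, -0.125], [0.0, -0.0, -0.125]]
[[1.99, -1.56, -0.0], [2.18, -1.29, -0.0], [1.77, -1.67, -0.0], [1.96, -1.44, -0.0], [2.13, -1.18, -0.0]] | [[0.0, -0.0, -0.124], [0.0, -0.0, -0.125], [0.0, 0.0, -0.125], [0.0, 0.0, -0.124], [0.0, 0.0, -0.125]]
[[2.25, -0.91, -0.0], [2.36, -0.62, -0.0], [2.41, -0.33, -0.0], [2.43, -0.02, -0.0], [1.68, 1.17, 0.57]] | [[0.0, 0.0, -0.125], [0.0, 0.0, -0.124], [0.0, 0.0, -0.125], [0.0, 0.0, -0.125], [0.0, 0.0, -0.125]]
[[1.52, 1.36, 0.57], [1.34, 1.55, 0.57], [1.14, 1.7, 0.57], [0.92, 1.83, 0.58], [0.68, 1.92, 0.57]] | [[0.0, 0.0, -0.124], [0.0, 0.0, -0.125], [0.0, 0.0, -0.125], [0.0, 0.0, -0.124], [0.0, 0.0, -0.125]]
[[0.44, 2.0, 0.57], [-0.83, 1.71, 1.79], [-0.98, 1.55, 1.84], [-1.12, 1.4, 1.89], [-1.22, 1.2, 1.95]] | [[0.0, 0.0, -0.124], [-0.017, -0.03, -0.128], [-0.017, -0.029, -0.128], [-0.017, -0.03, -0.128], [-0.016, -0.03, -0.128]]
[[-1.31, 1.02, 2.01], [-1.37, 0.81, 2.07], [-1.39, 0.59, 2.11], [-1.39, 0.38, 2.17]] | [[-0.017, -0.03, -0.128], [-0.017, -0.029, -0.128], [-0.017, -0.03, -0.128], [-0.017, -0.03, -0.128]]
end [0.4556 0.3849 0.1772] [ 180.   15. -151.]
```

Tracking is accurate, so I'm sending the swing up to the last waypoint before the hover.

Request:
move_arm(
  offset=[
    [0.26,-1.82,0],
    [0.51,-1.76,0],
    [0.75,-1.68,0],
    [0.98,-1.55,0],
    [1.17,-1.41,0],
  ],
  twist=[
    [0,0,-0.138],
    [0,0,-0.138],
    [0,0,-0.138],
    [0,0,-0.138],
    [0,0,-0.138],
  ],
  grip=[1,1,1,1,1],
)

```text
time: 5.45
ee_pos: [0.2298, -0.1685, 0.3607]
tcp_rot: [-179.9, -0.1, 0.1]
wrist_force: [-0.8, -1.0, -0.0]
opening: 0.0854
grasp_force: 0.0
```

Request:
move_arm(
  offset=[
    [0.71,-2.43,0],
    [1.01,-2.32,0],
    [1.3,-2.18,0],
    [1.55,-2.0,0],
    [1.79,-1.79,0],
  ],
  twist=[
    [0,0,-0.125],
    [0,0,-0.125],
    [0,0,-0.125],
    [0,0,-0.125],
    [0,0,-0.125],
  ],
  grip=[1,1,1,1,1],
)

```text
time: 5.95
ee_pos: [0.2655, -0.0467, 0.361]
tcp_rot: [-180.0, -0.1, 35.9]
wrist_force: [0.5, -0.4, -0.3]
opening: 0.0853
grasp_force: 0.0
```

Request:
move_arm(
  offset=[
    [1.99,-1.56,0],
    [2.18,-1.29,0],
    [1.77,-1.67,0],
    [1.96,-1.44,0],
    [2.13,-1.18,0],
  ],
  twist=[
    [0,0,-0.125],
    [0,0,-0.125],
    [0,0,-0.125],
    [0,0,-0.125],
    [0,0,-0.125],
  ],
  grip=[1,1,1,1,1],
)

```text
time: 6.45
ee_pos: [0.2754, 0.0747, 0.3611]
tcp_rot: [180.0, -0.1, 71.7]
wrist_force: [1.1, -0.2, -0.2]
opening: 0.0853
grasp_force: 0.0
```

Request:
move_arm(
  offset=[
    [2.25,-0.91,0],
    [2.36,-0.62,0],
    [2.41,-0.33,0],
    [2.43,-0.02,0],
    [1.68,1.17,0.57],
  ],
  twist=[
    [0,0,-0.125],
    [0,0,-0.125],
    [0,0,-0.125],
    [0,0,-0.125],
    [0,0,-0.125],
  ],
  grip=[1,1,1,1,1],
)

```text
time: 6.95
ee_pos: [0.2778, 0.1907, 0.3562]
tcp_rot: [179.8, -0.1, 107.6]
wrist_force: [0.2, -1.0, 0.4]
opening: 0.0858
grasp_force: 0.0
```

Request:
move_arm(
  offset=[
    [1.52,1.36,0.57],
    [1.34,1.55,0.57],
    [1.14,1.7,0.57],
    [0.92,1.83,0.57],
    [0.68,1.92,0.57],
  ],
  twist=[
    [0,0,-0.125],
    [0,0,-0.125],
    [0,0,-0.125],
    [0,0,-0.125],
    [0,0,-0.125],
  ],
  grip=[1,1,1,1,1],
)

```text
time: 7.45
ee_pos: [0.3213, 0.2831, 0.3269]
tcp_rot: [179.9, -0.0, 143.3]
wrist_force: [-0.7, 0.5, 0.5]
opening: 0.0854
grasp_force: 0.0
```

```bash
python3 p.py 4; python3 p.py 5 | tail -4
```

```text
[ 41.4  -9.2   4.7 103.8   0.   78. ] [0.321 0.283 0.327] [179.9  -0.  143.3] 7.45
[[0.31, 1.87, 0.7], [-0.83, 1.71, 1.78], [-0.98, 1.55, 1.84], [-1.12, 1.4, 1.9], [-1.22, 1.21, 1.95]] | [[0.002, -0.0, -0.116], [-0.017, -0.03, -0.128], [-0.017, -0.03, -0.128], [-0.017, -0.029, -0.128], [-0.016, -0.03, -0.128]]
[[-1.31, 1.01, 2.01], [-1.37, 0.81, 2.06], [-1.39, 0.59, 2.12], [-1.39, 0.39, 2.17]] | [[-0.017, -0.03, -0.128], [-0.017, -0.03, -0.128], [-0.017, -0.03, -0.128], [-0.017, -0.03, -0.128]]
end [0.4556 0.385  0.1771] [ 180.   15. -151.]
[ 41.4  -9.2   4.7 103.8   0.   78. ] [0.321 0.283 0.327] [179.9  -0.  143.3] 7.45
[[-0.52, 1.8, 1.67], [-0.7, 1.69, 1.71], [-0.86, 1.56, 1.76], [-1.0, 1.41, 1.8], [-1.13, 1.25, 1.86]] | [[-0.016, -0.026, -0.127], [-0.017, -0.026, -0.126], [-0.016, -0.025, -0.127], [-0.017, -0.026, -0.126], [-0.016, -0.026, -0.127]]
[[-1.22, 1.08, 1.9], [-1.3, 0.87, 1.96], [-1.34, 0.68, 2.0], [-1.37, 0.47, 2.04]] | [[-0.017, -0.026, -0.127], [-0.016, -0.025, -0.126], [-0.017, -0.026, -0.127], [-0.016, -0.026, -0.127]]
end [0.4556 0.3849 0.1772] [-180.   15. -151.]
```

Request:
move_arm(
  offset=[
    [-0.52,1.8,1.67],
    [-0.7,1.69,1.71],
    [-0.86,1.56,1.76],
    [-1.0,1.41,1.8],
    [-1.13,1.25,1.86],
  ],
  twist=[
    [-0.016,-0.026,-0.127],
    [-0.016,-0.026,-0.127],
    [-0.016,-0.026,-0.127],
    [-0.016,-0.026,-0.127],
    [-0.016,-0.026,-0.127],
  ],
  grip=[1,1,1,1,1],
)

```text
time: 7.95
ee_pos: [0.3964, 0.3389, 0.2432]
tcp_rot: [177.9, 8.5, 179.6]
wrist_force: [-0.2, -0.2, 0.7]
opening: 0.0856
grasp_force: 0.0
```

Request:
move_arm(
  offset=[
    [-1.22,1.08,1.9],
    [-1.3,0.87,1.96],
    [-1.34,0.68,2.0],
    [-1.37,0.47,2.04],
  ],
  twist=[
    [-0.016,-0.026,-0.127],
    [-0.016,-0.026,-0.127],
    [-0.016,-0.026,-0.127],
    [-0.016,-0.026,-0.127],
  ],
  grip=[1,1,1,1],
)

```text
time: 8.35
ee_pos: [0.4562, 0.3837, 0.1766]
tcp_rot: [-179.7, 15.0, -150.7]
wrist_force: [0.6, 0.0, -0.8]
opening: 0.0854
grasp_force: 0.0
```

```bash
python3 - <<'E'
from h import *
np.set_printoptions(precision=4,suppress=True)
o=bot.get_obs(); print(o['q'].round(1),o['ee_pos'],o['tcp_rot'],o['time'])
p=shot('wrist'); save(p,'w1.png'); print(p['vfov'],np.array(p['tool_from_camera']))
for t in ['key','key_tip','crossbar','vblock','bore_mouth']:
    for q in finder.pinpoint(p,t)[:2]: print(t,round(q['p'],2),np.round(q['position'],1),atd(p,q['position']))
E
```

```text
[41.6 -3.7 -8.6 70.4 -3.5 12. ] [0.4562 0.3837 0.1766] [-179.6509   15.0278 -150.7415] 8.35
66.14073199205649 [[-0.0006 -0.9469 -0.3217  0.0821]
 [ 1.     -0.0003 -0.0011 -0.0002]
 [ 0.0009 -0.3217  0.9469 -0.1208]
 [ 0.      0.      0.      1.    ]]
key 0.79 [287.1 230. ] [0.5381 0.4331 0.0146]
key_tip 0.82 [286.4 231.1] [0.5397 0.4332 0.0146]
key_tip 0.44 [286.8 229.6] [0.5379 0.4327 0.0144]
crossbar 0.92 [290.6 157.4] [0.4465 0.3837 0.0614]
crossbar 0.57 [143. 275.] [0.6814 0.3227 0.0096]
```

View pics/w1.png

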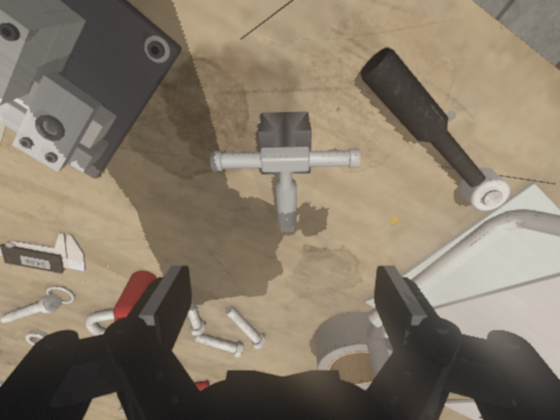

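The wrist view shows the crossbar block centre at about (286,160), the tip at about (288,233), and the fingers straddling the shank line.

```bash
cat > q.py <<'E'
from h import *
np.set_printoptions(precision=4,suppress=True)
p=shot('wrist'); o=p['obs']
tip=atz(p,(288,232),.004); c=atz(p,(286.3,160),.062); mid=atz(p,(287.5,205),.0323+.006)
print(tip,c,mid,np.degrees(np.arctan2(*(c-tip)[1::-1])),np.linalg.norm((c-tip)[:2]))
E
python3 q.py
```

```text
[0.5483 0.4393 0.004 ] [0.4496 0.382  0.062 ] [0.4977 0.4101 0.0383] -149.8846441776913 0.1140986556399039
```

```bash
python3 - <<'E'
from h import *
Q=keyrot(-150,15); z=Q.as_matrix()[:,2]; g=np.array([.490,.4045,.033])
plan([(g-z*.06,Q),(g-z*.003,Q)],vmax=3.2)
E
```

```text
[[-0.04, 0.07, 3.03], [-0.04, 0.06, 3.04], [-0.04, 0.05, 3.04], [0.0, 0.0, 2.85], [0.0, 0.0, 2.85]] | [[-0.003, 0.0, -0.007], [-0.004, 0.0, -0.006], [-0.003, 0.0, -0.007], [0.0, 0.0, -0.0], [0.0, 0.0, -0.0]]
end [0.4894 0.4041 0.0359] [ 180.   15. -150.]
```

Request:
move_arm(
  offset=[
    [-0.04,0.06,3.03],
    [-0.04,0.06,3.04],
    [-0.04,0.06,3.04],
    [0,0,2.85],
    [0,0,2.85],
  ],
  twist=[
    [-0.003,0,-0.007],
    [-0.004,0,-0.007],
    [-0.003,0,-0.007],
    [0,0,0],
    [0,0,0],
  ],
  grip=[1,1,1,1,1],
)

```text
time: 9.2
ee_pos: [0.4897, 0.4043, 0.0346]
tcp_rot: [-180.0, 15.0, -149.9]
wrist_force: [-0.4, 0.7, -0.4]
opening: 0.0853
grasp_force: 0.0
```

Request:
move_arm(
  offset=[
    [0,0,0],
    [0,0,0],
    [0,0,0],
    [0,0,0],
    [0,0,0],
  ],
  twist=[
    [0,0,0],
    [0,0,0],
    [0,0,0],
    [0,0,0],
    [0,0,0],
  ],
  grip=[0.8,0.5,0.3,0.1,0.1],
  force=60,
)

```text
time: 9.7
ee_pos: [0.4899, 0.4045, 0.0364]
tcp_rot: [-180.0, 15.1, -149.8]
wrist_force: [-2.0, 0.1, 5.0]
opening: 0.0163
grasp_force: 58.3
```

Request:
move_arm(
  offset=[
    [0,0,0],
    [0,0,0],
    [0,0,0],
    [0,0,0],
    [0,0,0],
  ],
  twist=[
    [0,0,0],
    [0,0,0],
    [0,0,0],
    [0,0,0],
    [0,0,0],
  ],
  grip=[0,0,0,0,0],
  force=60,
)

```text
time: 10.2
ee_pos: [0.4899, 0.4045, 0.0364]
tcp_rot: [-180.0, 15.1, -149.8]
wrist_force: [-1.4, -1.5, 7.4]
opening: 0.0163
grasp_force: 58.5
```

Request:
move_arm(
  offset=[
    [-0.5,0,-1.9],
    [-1,0,-3.9],
    [-1,0,-3.9],
    [-1,0,-3.9],
    [0,0,0],
  ],
  twist=[
    [0,0,0],
    [0,0,0],
    [0,0,0],
    [0,0,0],
    [0,0,0],
  ],
  grip=[0,0,0,0,0],
)

```text
time: 10.7
ee_pos: [0.4898, 0.4048, 0.1822]
tcp_rot: [179.9, 15.5, -149.9]
wrist_force: [-0.6, 0.3, -2.6]
opening: 0.0167
grasp_force: 58.9
```

```bash
python3 - <<'E'
from h import *
np.set_printoptions(precision=4,suppress=True)
p=shot('wrist'); save(p,'w2.png')
q=shot('scene'); save(q,'s2.png'); a=np.vstack([cv2.imread('pics/w2.png')[100:,100:460],]); b=cv2.resize(cv2.imread('pics/s2.png')[150:350,200:400],(320,320))
cv2.imwrite('pics/m2.png',np.hstack([a,b]))
for pp in (p,q):
  for t in ['key_tip','crossbar']:
    for r in finder.pinpoint(pp,t)[:1]: print(t,round(r['p'],2),np.round(r['position'],1),atd(pp,r['position']))
E
```

```text
key_tip 0.87 [281.8 319.4] [0.5119 0.4169 0.1783]
crossbar 0.74 [285.1 242.9] [0.4477 0.3808 0.2055]
key_tip 0.73 [236.2 217. ] [0.6806 0.3724 0.0005]
crossbar 0.88 [285.7 218.4] [0.4455 0.383  0.2026]
```

View pics/m2.png

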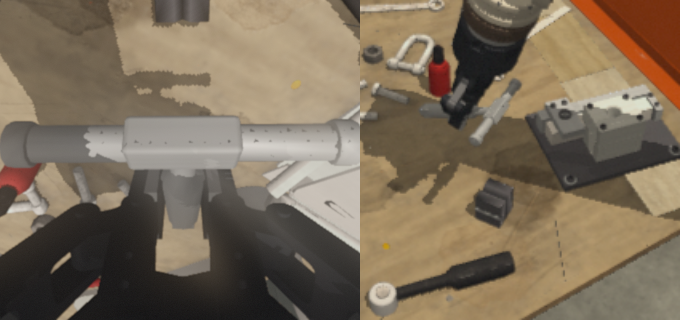

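Key is held, crossbar ahead of the fingers. I'm fitting the block's top face to get the key's lean in the grip.

```bash
cat >> h.py <<'E'
def cloud(p):
    f=210/np.tan(np.radians(p['vfov']/2)); v,u=np.mgrid[:420,:560]; d=p['depth']
    return np.stack([(u-p['cx'])/f*d,(v-p['cy'])/f*d,d],-1)
E
python3 - <<'E'
from h import *
np.set_printoptions(precision=4,suppress=True)
p=shot('wrist'); C=cloud(p); T=np.array(p['tool_from_camera'])
P=C@T[:3,:3].T+T[:3,3]   # tool coords
u0,u1,v0,v1=230,336,222,248
Q=P[v0:v1,u0:u1].reshape(-1,3); c=np.median(Q,0)
for _ in range(4):
    n=np.linalg.svd(Q-Q.mean(0),full_matrices=False)[2][2]; d=(Q-Q.mean(0))@n; Q=Q[abs(d)<max(2*np.median(abs(d)),3e-4)]
n=n if n[2]<0 else -n
print('normal tool',n,len(Q),Q.mean(0), 'angle',np.degrees(np.arctan2(n[0],-n[2])))
# depth profile down center column & along row
for v in range(210,330,8): print(v,P[v,283],P[v,300])
# block edges: tool y of height jump along row
r=P[235,:,:]; print(r[200:370:10])
E
```

```text
normal tool [ 0.7755  0.0007 -0.6313] 1786 [ 0.0423  0.     -0.0331] angle 50.85158134490528
210 [-0.0307  0.      0.1869] [-0.0303  0.0172  0.1858]
218 [ 0.0461 -0.0002 -0.0296] [ 0.0459  0.005  -0.0291]
226 [ 0.0445 -0.0002 -0.0322] [ 0.0438  0.005  -0.0305]
234 [ 0.0424 -0.0002 -0.0332] [ 0.042   0.0049 -0.0323]
242 [ 0.0404 -0.0002 -0.0346] [ 0.0409  0.0048 -0.0356]
250 [ 0.0389 -0.0002 -0.0367] [ 0.0386  0.0048 -0.036 ]
258 [ 0.0352 -0.0002 -0.0347] [ 0.0348  0.005  -0.0339]
266 [ 0.0302 -0.0002 -0.0307] [ 0.0297  0.0052 -0.0299]
274 [ 0.0219 -0.0002 -0.0219] [ 0.0134  0.0066 -0.0079]
282 [ 0.014  -0.0002 -0.0146] [ 0.0106  0.0066 -0.0093]
290 [ 0.0102 -0.0002 -0.0141] [ 0.0081  0.0066 -0.011 ]
298 [ 0.0046 -0.0002 -0.0114] [-0.003   0.0073 -0.0005]
306 [-0.0033 -0.0002 -0.0058] [-0.1737  0.0216  0.2238]
314 [-0.0146 -0.0001  0.0036] [-0.1891  0.0221  0.2281]
322 [-0.0284 -0.0001  0.015 ] [-0.205   0.0226  0.2322]
[[ 0.0408 -0.0256 -0.0305]
 [ 0.041  -0.0225 -0.0308]
 [ 0.0415 -0.0192 -0.0319]
 [ 0.0417 -0.0161 -0.0324]
 [ 0.0418 -0.0131 -0.0325]
 [ 0.0423 -0.0099 -0.0338]
 [ 0.0417 -0.0071 -0.0324]
 [ 0.0424 -0.004  -0.0339]
 [ 0.0425 -0.0011 -0.0342]
 [ 0.0421  0.0019 -0.0332]
 [ 0.0424  0.0048 -0.034 ]
 [ 0.042   0.0078 -0.0331]
 [ 0.0425  0.0107 -0.0341]
 [ 0.0419  0.0138 -0.0329]
 [ 0.0421  0.0167 -0.0333]
 [ 0.041   0.0202 -0.0309]
 [ 0.0417  0.0229 -0.0324]]
```

```bash
cat > ins.py <<'E'
from h import *
np.set_printoptions(precision=4,suppress=True)
k=np.array([.7755,0,-.6313]); TIP=np.array([.0361,0,-.0281])-.118*k
AL=50.85
def pose(b,z,yaw): Q=keyrot(yaw,-AL); return np.array([b[0],b[1],.072+z])-Q.apply(TIP),Q
E
python3 - <<'E'
from ins import *
b=(.465,.177); P,Q=pose(b,.06,5); print('k world',Q.apply(k),'tcp',P,Q.as_matrix()[:,2])
plan([([.46,.36,.25],keyrot(-125,15)),([.42,.28,.27],keyrot(-60,15)),([.40,.2,.28],keyrot(5,0)),(P,Q)])
# bore in top image
p=shot('top'); g=cv2.cvtColor(p['color'],cv2.COLOR_RGB2GRAY)[230:275,345:392]; cv2.imwrite('pics/b.png',cv2.resize(g,None,fx=12,fy=12,interpolation=cv2.INTER_CUBIC))
E
```

```text
k world [0. 0. 1.] tcp [0.464  0.1769 0.2043] [ 0.7725  0.0676 -0.6314]
[[0.81, -0.78, -2.87], [0.89, -0.55, -2.9], [0.95, -0.31, -2.92], [1.0, -0.16, -0.53], [1.02, -0.01, -0.53]] | [[-0.038, -0.001, -0.14], [-0.037, -0.002, -0.139], [-0.038, -0.001, -0.14], [-0.037, 0.0, -0.137], [-0.036, 0.0, -0.137]]
[[1.0, 0.16, -0.53], [0.98, 0.3, -0.52], [0.92, 0.46, -0.5], [0.85, 0.6, -0.49], [0.76, 0.72, -0.46]] | [[-0.037, 0.0, -0.137], [-0.037, 0.0, -0.137], [-0.036, 0.0, -0.137], [-0.037, 0.0, -0.136], [-0.037, 0.0, -0.137]]
[[0.65, 0.84, -0.43], [0.61, 0.64, -0.28], [0.53, 0.71, -0.25], [0.44, 0.77, -0.23], [0.35, 0.83, -0.2]] | [[-0.036, 0.0, -0.137], [-0.017, 0.026, -0.125], [-0.016, 0.026, -0.126], [-0.017, 0.026, -0.125], [-0.016, 0.026, -0.125]]
[[0.24, 0.87, -0.18], [0.14, 0.9, -0.17], [0.03, 0.91, -0.14], [-0.08, 0.91, -0.13], [-0.19, 0.9, -0.12]] | [[-0.017, 0.026, -0.126], [-0.016, 0.025, -0.125], [-0.017, 0.026, -0.125], [-0.016, 0.026, -0.126], [-0.017, 0.026, -0.125]]
[[0.88, 0.41, 1.08], [0.74, 0.41, 1.19], [0.58, 0.4, 1.26], [0.42, 0.41, 1.34], [0.25, 0.41, 1.37]] | [[0.0, 0.127, 0.0], [0.0, 0.127, 0.0], [0.0, 0.126, 0.0], [0.0, 0.127, 0.0], [0.0, 0.127, 0.0]]
[[0.07, 0.41, 1.39], [-0.11, 0.4, 1.4]] | [[0.0, 0.127, 0.0], [0.0, 0.127, 0.0]]
end [0.464  0.177  0.2042] [180.  -50.9   5. ]
```

View pics/b.png

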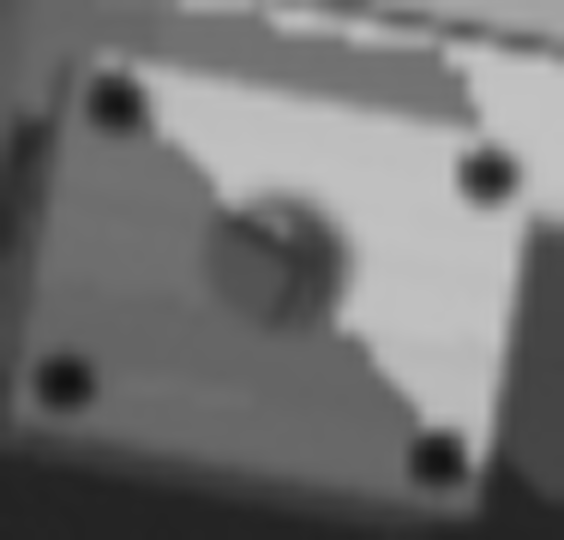

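The crop shows the bore mouth at about (279,261) in the crop, which is pixel (367.8,251.3) in the top image, or about (0.467,0.177).

Request:
move_arm(
  offset=[
    [0.81,-0.78,-2.87],
    [0.89,-0.55,-2.9],
    [0.95,-0.31,-2.92],
    [1.0,-0.16,-0.53],
    [1.02,0,-0.53],
  ],
  twist=[
    [-0.038,0,-0.14],
    [-0.037,0,-0.14],
    [-0.038,0,-0.14],
    [-0.037,0,-0.137],
    [-0.037,0,-0.137],
  ],
  grip=[0,0,0,0,0],
)

```text
time: 11.6
ee_pos: [0.4503, 0.34, 0.2578]
tcp_rot: [-180.0, 15.0, -108.3]
wrist_force: [0.7, 0.5, -4.6]
opening: 0.0164
grasp_force: 59.2
```

Request:
move_arm(
  offset=[
    [1.0,0.16,-0.53],
    [0.98,0.3,-0.52],
    [0.92,0.46,-0.5],
    [0.85,0.6,-0.49],
    [0.76,0.72,-0.46],
  ],
  twist=[
    [-0.037,0,-0.137],
    [-0.037,0,-0.137],
    [-0.037,0,-0.137],
    [-0.037,0,-0.137],
    [-0.037,0,-0.137],
  ],
  grip=[0,0,0,0,0],
)

```text
time: 12.1
ee_pos: [0.4254, 0.2898, 0.2692]
tcp_rot: [179.8, 15.0, -67.7]
wrist_force: [-0.2, -0.6, -3.9]
opening: 0.0167
grasp_force: 59.2
```

Request:
move_arm(
  offset=[
    [0.65,0.84,-0.43],
    [0.61,0.64,-0.28],
    [0.53,0.71,-0.25],
    [0.44,0.77,-0.23],
    [0.35,0.83,-0.2],
  ],
  twist=[
    [-0.037,0,-0.137],
    [-0.017,0.026,-0.125],
    [-0.017,0.026,-0.125],
    [-0.017,0.026,-0.125],
    [-0.017,0.026,-0.125],
  ],
  grip=[0,0,0,0,0],
)

```text
time: 12.6
ee_pos: [0.4119, 0.2445, 0.276]
tcp_rot: [-178.1, 8.4, -30.5]
wrist_force: [0.3, -0.0, -3.3]
opening: 0.0167
grasp_force: 59.2
```

```bash
python3 - <<'E'
from ins import *
p=shot('top'); b=atz(p,(367.8,251.3),.072); print(b)
o=bot.get_obs(); print(o['q'].round(1),o['ee_pos'],o['tcp_rot'],o['time'],o['opening'])
P,Q=pose(b,.06,5)
plan([([.40,.2,.28],keyrot(5,0)),(P,Q)])
E
```

```text
[0.4673 0.1767 0.072 ]
[  26.3   -1.6    5.6  100.2    8.  -123.8] [0.4116 0.2438 0.2765] [-178.0893    8.3293  -30.048 ] 12.65 0.016359603392019383
[[0.23, 0.87, -0.13], [0.12, 0.89, -0.12], [0.01, 0.9, -0.1], [-0.1, 0.9, -0.08], [-0.2, 0.89, -0.08]] | [[-0.015, 0.026, -0.123], [-0.016, 0.026, -0.122], [-0.015, 0.026, -0.123], [-0.015, 0.026, -0.122], [-0.016, 0.027, -0.123]]
[[0.91, 0.41, 1.08], [0.77, 0.42, 1.19], [0.62, 0.41, 1.28], [0.44, 0.42, 1.34], [0.27, 0.41, 1.39]] | [[0.0, 0.127, 0.0], [0.0, 0.126, 0.0], [0.0, 0.127, 0.0], [0.0, 0.127, 0.0], [0.0, 0.127, 0.0]]
[[0.1, 0.42, 1.42], [-0.08, 0.41, 1.41]] | [[0.0, 0.126, 0.0], [0.0, 0.127, 0.0]]
end [0.4663 0.1766 0.2043] [180.  -50.8   5. ]
```

Request:
move_arm(
  offset=[
    [0.23,0.87,-0.13],
    [0.12,0.89,-0.12],
    [0,0.9,-0.1],
    [-0.1,0.9,-0.08],
    [-0.2,0.89,-0.08],
  ],
  twist=[
    [-0.015,0.026,-0.123],
    [-0.016,0.026,-0.122],
    [-0.015,0.026,-0.123],
    [-0.015,0.026,-0.122],
    [-0.016,0.026,-0.123],
  ],
  grip=[0,0,0,0,0],
)

```text
time: 13.15
ee_pos: [0.3996, 0.2011, 0.2795]
tcp_rot: [-179.9, 0.1, 4.4]
wrist_force: [-0.0, -0.1, -2.4]
opening: 0.0166
grasp_force: 59.3
```

Request:
move_arm(
  offset=[
    [0.91,0.41,1.08],
    [0.77,0.42,1.19],
    [0.62,0.41,1.28],
    [0.44,0.42,1.34],
    [0.27,0.41,1.39],
  ],
  twist=[
    [0,0.127,0],
    [0,0.127,0],
    [0,0.127,0],
    [0,0.127,0],
    [0,0.127,0],
  ],
  grip=[0,0,0,0,0],
)

```text
time: 13.65
ee_pos: [0.4467, 0.1841, 0.2254]
tcp_rot: [-179.7, -36.5, 4.0]
wrist_force: [0.5, 0.3, -3.7]
opening: 0.0167
grasp_force: 59.3
```

Request:
move_arm(
  offset=[
    [0.1,0.42,1.42],
    [-0.08,0.41,1.41],
    [0,0,0],
  ],
  twist=[
    [0,0.127,0],
    [0,0.127,0],
    [0,0,0],
  ],
  grip=[0,0,0],
)

```text
time: 13.95
ee_pos: [0.4647, 0.1773, 0.1909]
tcp_rot: [179.6, -49.9, 4.5]
wrist_force: [-1.1, 0.5, -5.5]
opening: 0.0167
grasp_force: 60.1
```

```bash
python3 - <<'E'
from ins import *
p=shot('wrist'); save(p,'w3.png'); q=shot('scene'); save(q,'s3.png')
o=p['obs']; print(o['q'].round(1),o['ee_pos'],o['tcp_rot'],o['time'])
T=toolT(o); print('tip',T[:3,:3]@TIP+T[:3,3],'k',T[:3,:3]@k)
for pp in (p,q):
  for t in ['key_tip','crossbar','bore_mouth']:
    for r in finder.pinpoint(pp,t)[:1]: print(t,round(r['p'],2),np.round(r['position'],1),atz(pp,r['position'],.072))
b=cv2.resize(cv2.imread('pics/s3.png')[130:290,280:440],(420,420),interpolation=cv2.INTER_CUBIC)
cv2.imwrite('pics/m3.png',np.hstack([cv2.imread('pics/w3.png')[:,100:460],b]))
E
```

```text
[  31.7  -48.4  -50.1   41.8  -20.9 -161.6] [0.4647 0.1773 0.1909] [179.5964 -49.9496   4.528 ] 13.95
tip [0.4645 0.1769 0.1186] k [0.0154 0.0057 0.9998]
key_tip 0.86 [282.7 319. ] [0.4785 0.1774 0.072 ]
crossbar 0.68 [285.9 240.6] [0.5447 0.1793 0.072 ]
bore_mouth 0.7 [281.9 329.7] [0.4706 0.1774 0.072 ]
key_tip 0.7 [360.6 200.2] [0.5132 0.1317 0.072 ]
crossbar 0.68 [367.1 156.1] [0.6342 0.0142 0.072 ]
bore_mouth 0.98 [357.6 220.9] [0.4637 0.1797 0.072 ]
```

View pics/m3.png

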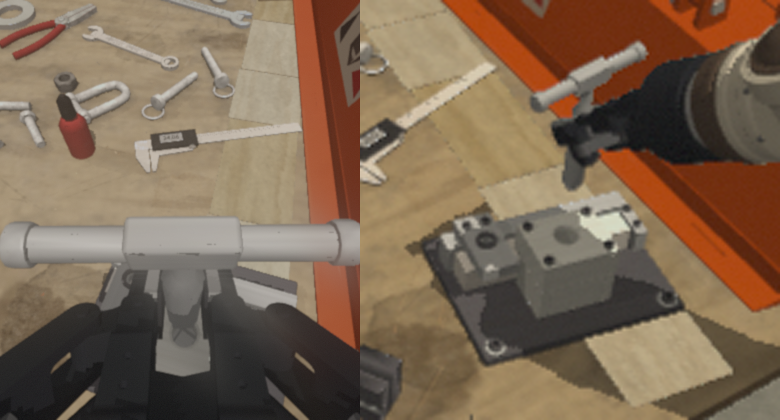

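Upright key above the bore (scene: bore about (357,221)). Joint 2 is at its limit, so I'm fitting the kinematics to pick a reachable approach yaw.

```bash
cat > kin.py <<'E'
from ins import *
from scipy.optimize import least_squares
D=[([-71.448,5.0102,10.0343,95.1,0,90],[.1749,-.5212,.2526]),([-72.216,-21.317,-1.488,109.8,0,77.52],[.09876,-.30783,.354]),
([-55,-25.9,-3.7,112.3,0,164.5],[.162,-.2317,.3605]),([41.4,-9.2,4.7,103.8,0,78],[.3213,.2831,.3269]),
([41.6,-3.7,-8.6,70.4,-3.5,12],[.4562,.3837,.1766]),([26.3,-1.6,5.6,100.2,8,-123.8],[.4116,.2438,.2765]),
([-70,-45.6,-12,127.5,7.5,179.9],[.0615,-.0679,.3673]),([31.7,-48.4,-50.1,41.8,-20.9,-161.6],[.4647,.1773,.1909])]
E_=lambda s,a: R.from_euler(s,a,degrees=True)
def fk(q,x,s5=1):
    r0,z0,A,B,b,c,d,L=x
    R1=E_('z',q[0]); p=np.array([r0,0,z0])+E_('y',q[1]).apply([0,0,A])
    Rf=E_('y',q[1]-q[2]); p=p+Rf.apply([B,0,b])
    R4=Rf*E_('y',q[3]); # R4 x axis = tool dir when q5=0
    p=p+R4.apply([c,0,d]); R5=R4*E_('z',s5*q[4])
    p=p+R5.apply([L,0,0])
    Rt=R1*R5*E_('x',0)*R.from_matrix(np.array([[0,0,1],[0,-1,0],[1,0,0]]).astype(float))*E_('z',q[5])
    return R1.apply(p),Rt
def fit(s5):
    f=lambda x:np.concatenate([fk(q,x,s5)[0]-p for q,p in D]+[1e-4*(x-[0,.2,.3,.3,0,0,0,.25])])
    return least_squares(f,[0,.2,.3,.3,0,0,0,.25],x_scale=.1)
S=min((fit(s).cost,s) for s in(1,-1))[1]; X=fit(S).x
if __name__=='__main__':
    print(S,X,np.abs(fit(S).fun).max())
    rots=[[-179.92,0,18.55],[180,0,30.3],[-180,0,-39.5],[179.9,0,143.3],[-179.65,15.03,-150.74],[-178.09,8.33,-30.05],[-172.45,3.82,-69.9],[179.6,-49.95,4.53]]
    for (q,p),r in zip(D,rots):
        a,Rt=fk(q,X,S); Rm=E_('xyz',r); print(np.round((a-p)*1000,1),np.degrees((Rt.inv()*Rm).as_rotvec()).round(1))
E
python3 kin.py
```

```text
1 [-0.0011  0.1598  0.4191  0.5198  0.0363  0.1448 -0.0001  0.2618] 0.00040069558031110425
[-0.1  0.2 -0.2] [   0.   -0. -180.]
[ 0.  -0.1  0.1] [ -0.   0. 180.]
[ 0.1  0.2 -0.3] [   0.2    0.  -180. ]
[0.1 0.2 0.1] [   0.     0.  -179.9]
[ 0.  -0.   0.3] [ -0.1   0.1 179.9]
[ 0.   0.3 -0.1] [  -0.     0.1 -179.9]
[-0.4 -0.1  0.2] [ -0.1   0.1 180. ]
[ 0.1 -0.  -0.1] [  0.    0.1 179.9]
```

```bash
cat >> kin.py <<'E'
LO=np.array([-179.16,-48.56,-65.8,-126.05,-82.76,-180])+1; HI=np.array([179.16,103.87,70.77,130.52,87.17,180])-1
def FK(q): p,r=fk(q,X,S); return p,r*E_('z',180)
def ik(P,Q,seeds):
    best=None
    for s in seeds:
        def f(q):
            p,r=FK(q); return np.r_[(p-P)*10,(r.inv()*Q).as_rotvec()]
        r=least_squares(f,np.clip(s,LO+.1,HI-.1),bounds=(LO,HI),x_scale=30)
        if best is None or r.cost<best.cost: best=r
    return best
E
python3 - <<'E'
from kin import *
b=np.array([.467,.177])
for al in (50.85,35,20):
  kk=np.array([np.sin(np.radians(al)),0,-np.cos(np.radians(al))]); tip=np.array([0,0,.003])-.07*kk
  for ps in (-100,-80,-60,-40,-20,5,15,60,100,180):
    out=[]
    for zt in (.02,-.036):
        Q=keyrot(ps,-al); P=np.r_[b,.072+zt]-Q.apply(tip)
        r=ik(P,Q,[[25,-20,-10,80,0,-150],[35,-40,-40,60,-40,-150],[45,-10,-10,80,-50,0],[10,-10,-10,80,50,100],[25,0,0,90,0,10]])
        out.append((round(r.cost,5),r.x.round(0).tolist()))
    print(al,ps,out)
E
```

```text
50.85 -100 [(np.float64(0.0), [37.0, 31.0, 17.0, 119.0, -32.0, -30.0]), (np.float64(0.0), [37.0, 32.0, 13.0, 113.0, -32.0, -30.0])]
50.85 -80 [(np.float64(0.0), [41.0, 20.0, 5.0, 107.0, -41.0, -46.0]), (np.float64(0.0), [41.0, 22.0, 1.0, 101.0, -41.0, -46.0])]
50.85 -60 [(np.float64(0.0), [44.0, 6.0, -10.0, 91.0, -49.0, -68.0]), (np.float64(0.0), [44.0, 8.0, -14.0, 85.0, -49.0, -68.0])]
50.85 -40 [(np.float64(0.0), [45.0, -12.0, -27.0, 69.0, -51.0, -98.0]), (np.float64(0.0), [45.0, -10.0, -32.0, 63.0, -51.0, -98.0])]
50.85 -20 [(np.float64(0.0), [42.0, -32.0, -42.0, 49.0, -43.0, -130.0]), (np.float64(0.0), [42.0, -30.0, -48.0, 42.0, -43.0, -130.0])]
50.85 5 [(np.float64(0.00061), [32.0, -48.0, -52.0, 40.0, -21.0, -162.0]), (np.float64(0.00023), [32.0, -48.0, -59.0, 32.0, -21.0, -162.0])]
50.85 15 [(np.float64(0.00408), [25.0, -48.0, -51.0, 41.0, -9.0, -173.0]), (np.float64(0.00327), [25.0, -48.0, -58.0, 34.0, -9.0, -173.0])]
50.85 60 [(np.float64(0.0), [-0.0, -33.0, -43.0, 48.0, 42.0, 132.0]), (np.float64(0.0), [-0.0, -31.0, -49.0, 41.0, 42.0, 132.0])]
50.85 100 [(np.float64(0.0), [-
[... 2064 characters left out ...]
 -133.0]), (np.float64(0.0), [29.0, -16.0, -27.0, 65.0, -15.0, -133.0])]
20 5 [(np.float64(0.0), [24.0, -22.0, -26.0, 67.0, -6.0, -162.0]), (np.float64(0.0), [24.0, -21.0, -32.0, 61.0, -6.0, -162.0])]
20 15 [(np.float64(0.0), [22.0, -22.0, -26.0, 66.0, -2.0, -173.0]), (np.float64(0.0), [22.0, -22.0, -32.0, 60.0, -2.0, -173.0])]
20 60 [(np.float64(0.0), [13.0, -17.0, -22.0, 71.0, 14.0, 135.0]), (np.float64(0.0), [13.0, -16.0, -28.0, 65.0, 14.0, 135.0])]
20 100 [(np.float64(0.0), [10.0, -4.0, -10.0, 83.0, 20.0, 90.0]), (np.float64(0.0), [10.0, -3.0, -16.0, 77.0, 20.0, 90.0])]
20 180 [(np.float64(0.0), [18.0, 16.0, 10.0, 103.0, 6.0, 17.0]), (np.float64(0.0), [18.0, 16.0, 4.0, 97.0, 6.0, 17.0])]
```

```bash
python3 - <<'E'
from ins import *
b=(.467,.177)
plan([pose(b,.05,-18),pose(b,.05,-40),pose(b,.012,-40)])
E
```

```text
[[-0.35, 0.05, 0.22], [-0.35, 0.05, 0.22], [-0.34, 0.06, 0.22], [0.0, -0.01, 0.0], [0.0, -0.02, 0.0]] | [[-0.101, 0.0, 0.081], [-0.101, 0.001, 0.081], [-0.101, 0.0, 0.081], [-0.099, 0.0, 0.081], [-0.099, 0.0, 0.08]]
[[0.0, -0.01, 0.0], [-2.94, -0.01, 2.4]] | [[-0.1, 0.0, 0.081], [0.0, 0.0, 0.0]]
end [0.4663 0.1777 0.1563] [180.  -50.8 -40. ]
```

Request:
move_arm(
  offset=[
    [-0.35,0.05,0.22],
    [-0.35,0.05,0.22],
    [-0.34,0.06,0.22],
    [0,0,0],
    [0,0,0],
  ],
  twist=[
    [-0.101,0,0.081],
    [-0.101,0,0.081],
    [-0.101,0,0.081],
    [-0.1,0,0.081],
    [-0.1,0,0.081],
  ],
  grip=[0,0,0,0,0],
)

```text
time: 14.85
ee_pos: [0.4659, 0.178, 0.1934]
tcp_rot: [180.0, -50.8, -33.0]
wrist_force: [-0.6, -0.5, -3.1]
opening: 0.0167
grasp_force: 60.2
```

Request:
move_arm(
  offset=[
    [0,0,0],
    [-1.5,0,1.2],
    [0,0,0],
  ],
  twist=[
    [-0.1,0,0.081],
    [0,0,0],
    [0,0,0],
  ],
  grip=[0,0,0],
)

```text
time: 15.15
ee_pos: [0.4656, 0.1778, 0.1705]
tcp_rot: [179.3, -50.7, -39.5]
wrist_force: [0.1, -0.1, -3.5]
opening: 0.0169
grasp_force: 60.2
```

```bash
python3 - <<'E'
from ins import *
p=shot('wrist'); save(p,'w4.png'); q=shot('scene'); save(q,'s4.png')
o=p['obs']; print(o['q'].round(1),o['ee_pos'],o['tcp_rot'],o['time'],o['wrist_force'])
T=toolT(o); print('tip',T[:3,:3]@TIP+T[:3,3],'k',T[:3,:3]@k)
for pp in (p,q):
  for t in ['key_tip','bore_mouth']:
    for r in finder.pinpoint(pp,t)[:1]: print(t,round(r['p'],2),np.round(r['position'],1),atz(pp,r['position'],.072))
# projection of the computed tip in both
t=T[:3,:3]@TIP+T[:3,3]
for pp in (p,q):
    M=np.linalg.inv(camT(pp)); c=M[:3,:3]@t+M[:3,3]; f=210/np.tan(np.radians(pp['vfov']/2)); print('proj tip',pp['cx']+f*c[0]/c[2],pp['cy']+f*c[1]/c[2])
a=cv2.resize(cv2.imread('pics/w4.png')[270:400,230:350],(384,416),interpolation=cv2.INTER_CUBIC)
b=cv2.resize(cv2.imread('pics/s4.png')[150:270,300:415],(400,416),interpolation=cv2.INTER_CUBIC)
cv2.imwrite('pics/m4.png',np.hstack([a,b]))
E
```

```text
[ 44.9 -12.  -26.   70.4 -50.5 -97.9] [0.4656 0.1778 0.1705] [179.2876 -50.6834 -39.5438] 15.15 [ 0.1329 -0.1295 -3.4552]
tip [0.4658 0.1768 0.0982] k [0.0073 0.0041 0.9999]
key_tip 0.7 [279.8 318. ] [0.4754 0.1715 0.072 ]
bore_mouth 0.74 [283.3 320.5] [0.4725 0.1707 0.072 ]
bore_mouth 0.67 [355.9 222. ] [0.463 0.185 0.072]
proj tip 283.20840971055657 326.42521767779596
proj tip 359.3962096982919 211.42439719161388
```

View pics/m4.png

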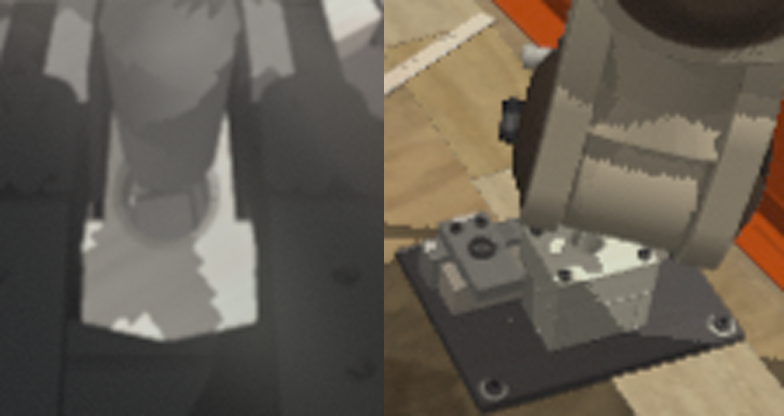

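The wrist crop shows the mouth's rim: left (267.5,334), right (299.4,333.5), near edge about (283.7,346) in full pixels.

```bash
python3 - <<'E'
from ins import *
p=shot('wrist')
for uv in [(267.5,333),(299.4,333),(283.5,346),(283.5,325)]: print(uv,atz(p,uv,.072))
f=210/np.tan(np.radians(p['vfov']/2)); M=np.linalg.inv(camT(p))
def pr(t): c=M[:3,:3]@t+M[:3,3]; return np.round([p['cx']+f*c[0]/c[2],p['cy']+f*c[1]/c[2]],1)
b=np.array([.467,.177,.072]); h=np.array([np.cos(np.radians(-40)),np.sin(np.radians(-40)),0]); s=np.array([-h[1],h[0],0])
print('ctr',pr(b),'near',pr(b-h*.0099),'l',pr(b+s*.0099),'r',pr(b-s*.0099))
E
```

```text
(267.5, 333) [0.4743 0.1839 0.072 ]
(299.4, 333) [0.4597 0.1666 0.072 ]
(283.5, 346) [0.4605 0.1807 0.072 ]
(283.5, 325) [0.4711 0.1717 0.072 ]
ctr [281.6 334.7] near [281.6 350. ] l [267.6 334.8] r [295.6 334.7]
```

```bash
python3 - <<'E'
from ins import *
b=(.4682,.1748)
plan([pose(b,.004,-40)],vmax=1.5)
E
```

```text
[[-0.92, -0.01, 0.92], [-0.93, 0.0, 0.91]] | [[0.001, 0.0, -0.0], [0.002, 0.001, -0.0]]
end [0.4674 0.1755 0.1482] [-180.   -50.9  -40. ]
```

Request:
move_arm(
  offset=[
    [-0.92,0,0.92],
    [-0.93,0,0.91],
    [0,0,0],
  ],
  twist=[
    [0,0,0],
    [0,0,0],
    [0,0,0],
  ],
  grip=[0,0,0],
)

```text
time: 15.8
ee_pos: [0.4664, 0.1745, 0.1441]
tcp_rot: [179.3, -50.7, -39.6]
wrist_force: [-0.6, -0.3, -3.2]
opening: 0.0165
grasp_force: 60.2
```

```bash
python3 - <<'E'
from ins import *
p=shot('wrist'); save(p,'w5.png'); o=p['obs']; T=toolT(o); t=T[:3,:3]@TIP+T[:3,3]; print('tip',t,o['wrist_force'],T[:3,:3]@k)
f=210/np.tan(np.radians(p['vfov']/2)); M=np.linalg.inv(camT(p))
def pr(t): c=M[:3,:3]@t+M[:3,3]; return np.round([p['cx']+f*c[0]/c[2],p['cy']+f*c[1]/c[2]],1)
print('tip px',pr(t))
a=cv2.resize(cv2.imread('pics/w5.png')[280:380,235:335],(600,600),interpolation=cv2.INTER_CUBIC)
cv2.imwrite('pics/m5.png',np.clip(a.astype(float)*1.5,0,255))
E
```

```text
tip [0.4667 0.1735 0.0719] [-0.5796 -0.2616 -3.1763] [0.0065 0.0046 0.9999]
tip px [283.2 326.4][ WARN:0@1.285] global loadsave.cpp:1063 imwrite_ Unsupported depth image for selected encoder is fallbacked to CV_8U.
```

View pics/m5.png

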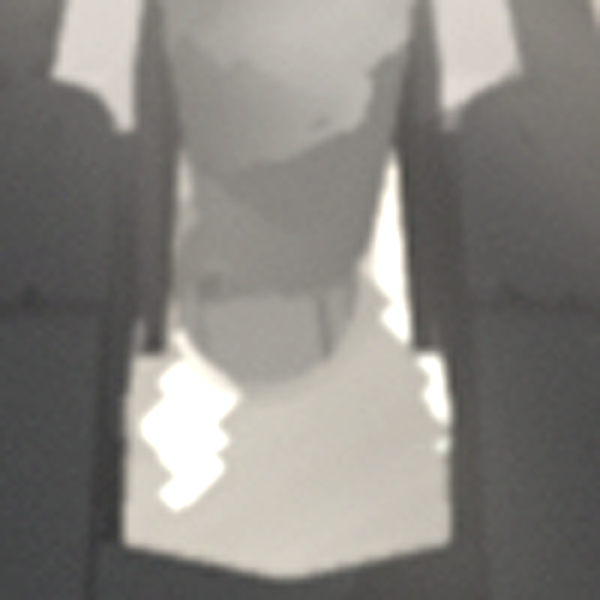

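```bash
python3 - <<'E'
from ins import *
from scipy.optimize import least_squares
p=shot('wrist'); o=p['obs']; T=toolT(o); t=T[:3,:3]@TIP+T[:3,3]
uv=np.array([(183,335),(205,362),(235,380),(265,386),(300,378),(330,355),(350,320),(362,275)])/6+[235-.4,280-.4]
W=np.array([atz(p,x,.072)[:2] for x in uv])
r=least_squares(lambda x:np.hypot(*(W-x[:2]).T)-x[2],[.467,.177,.01]); print('free',r.x,np.abs(r.fun).max())
r=least_squares(lambda x:np.hypot(*(W-x[:2]).T)-.0099,[.467,.177]); print('fix',r.x,np.abs(r.fun).max())
f=210/np.tan(np.radians(p['vfov']/2)); M=np.linalg.inv(camT(p))
def pr(t): c=M[:3,:3]@t+M[:3,3]; return np.round(([p['cx']+f*c[0]/c[2],p['cy']+f*c[1]/c[2]]-np.array([234.6,279.6]))*6)
kw=T[:3,:3]@k; h=np.array([.766,-.643,0]); s=np.array([.643,.766,0])
for z,rr in ((0,.003),(.008,.0065),(.02,.0065),(.02,.0092),(.04,.0092)): print(z,'near',pr(t+kw*z-h*rr),'L',pr(t+kw*z+s*rr),'R',pr(t+kw*z-s*rr))
print(t)
# depth along column 279.. 
T2=np.array(p['tool_from_camera']); P=(cloud(p)@T2[:3,:3].T+T2[:3,3])@T[:3,:3].T+T[:3,3]
for v in range(310,362,3): print(v,P[v,281],P[v,275,2],P[v,287,2])
E
```

```text
free [0.469  0.1758 0.01  ] 0.0003243447575036768
fix [0.4688 0.1759] 0.0003570132402374998
0 near [292. 311.] L [263. 281.] R [320. 281.]
0.008 near [292. 333.] L [228. 265.] R [356. 265.]
0.02 near [293. 310.] L [225. 238.] R [360. 238.]
0.02 near [293. 341.] L [196. 238.] R [388. 238.]
0.04 near [294. 298.] L [188. 187.] R [398. 187.]
[0.467  0.1738 0.073 ]
310 [0.4634 0.179  0.1405] 0.13756585701080115 0.13993083673123086
313 [0.4636 0.1788 0.1337] 0.1319497660120471 0.13331750932441316
316 [0.4634 0.1789 0.1285] 0.12456692572708536 0.12545445468261476
319 [0.4636 0.1787 0.121 ] 0.1167274695310013 0.2863015398870439
322 [0.4636 0.1787 0.1141] 0.11024772104195119 0.11239443435319954
325 [0.4638 0.1784 0.105 ] 0.10210481023136914 0.10357341769378764
328 [0.4638 0.1784 0.097 ] 0.08296074727701162 0.09481419103941305
331 [0.4722 0.171  0.0265] 0.027517426729921843 0.027464064550678804
334 [0.4704 0.1725 0.0272] 0.026173932160800897 0.026511764521123
337 [0.4689 0.1737 0.0262] 0.026839841637241874 0.02758505952226739
340 [0.4672 0.1752 0.027 ] 0.026210297646240582 0.02632621961093548
343 [0.4656 0.1765 0.0271] 0.02597807072368072 0.07083287265483815
346 [0.4595 0.1819 0.0707] 0.07140209667823261 0.07313812018462347
349 [0.458  0.1831 0.0722] 0.07231766377058954 0.07208281272353648
352 [0.4567 0.1843 0.0726] 0.07133005726524723 0.07321713324998304
355 [0.4555 0.1853 0.0719] 0.07346416540582514 0.07249150845824098
358 [0.4542 0.1863 0.0722] 0.07284500431844768 0.0724384573055861
361 [0.453  0.1874 0.0724] 0.07296341489069207 0.0725609273663483
```

The rim fit gives radius 10.0 mm, and the depth shows the socket floor at z=0.027. The socket edges look nearly in line with the tool. I'm shifting 3 mm toward the bore centre and feeling the way in.

```bash
python3 - <<'E'
from ins import *
o=bot.get_obs(); T=toolT(o); t=T[:3,:3]@TIP+T[:3,3]; print(t)
b=t[:2]+[-.0005,.0026]; P,Q=pose(b,.0,-40)
plan([(P,Q),pose(b,-.006,-40),pose(b,-.012,-40)],vmax=.4)
E
```

```text
[0.4674 0.1741 0.0738]
[[-0.28, -0.13, -0.05], [-0.23, 0.0, 0.19], [-0.23, 0.0, 0.19], [-0.23, 0.0, 0.19], [-0.24, 0.0, 0.19]] | [[0.005, 0.001, 0.003], [0.0, 0.0, -0.0], [0.0, 0.0, -0.0], [0.0, 0.0, -0.0], [0.0, 0.0, -0.0]]
end [0.4661 0.1774 0.1322] [180.  -50.8 -40. ]
```

Request:
move_arm(
  offset=[
    [-0.15,-0.13,-0.05],
    [0,0,0],
    [0,0,0],
  ],
  twist=[
    [0,0,0],
    [0,0,0],
    [0,0,0],
  ],
  grip=[0,0,0],
)

```text
time: 16.2
ee_pos: [0.4671, 0.1775, 0.1463]
tcp_rot: [179.6, -50.8, -39.8]
wrist_force: [-0.7, 0.7, -4.0]
opening: 0.0167
grasp_force: 60.2
```

```bash
cat > tip.py <<'E'
from ins import *
o=bot.get_obs(); T=toolT(o); print('tip',T[:3,:3]@TIP+T[:3,3],'k',T[:3,:3]@k,o['wrist_force'].round(1),o['torque'].round(2),o['time'],o['grasp_force'],o['q'].round(1))
E
python3 tip.py
```

```text
tip [0.4677 0.1767 0.074 ] k [0.0034 0.0022 1.    ] [-0.7  0.7 -4. ] [ 0.76  0.93 -0.04] 16.2 60.244889082969166 [ 44.8 -11.4 -28.2  67.1 -50.5 -98.1]
```

Request:
move_arm(
  offset=[
    [-0.23,0,0.19],
    [-0.23,0,0.19],
    [-0.23,0,0.19],
    [0,0,0],
    [0,0,0],
  ],
  twist=[
    [0,0,0],
    [0,0,0],
    [0,0,0],
    [0,0,0],
    [0,0,0],
  ],
  grip=[0,0,0,0,0],
  force=40,
)

```text
time: 16.7
ee_pos: [0.467, 0.1771, 0.1369]
tcp_rot: [179.6, -50.8, -39.8]
wrist_force: [0.1, -0.7, -3.0]
opening: 0.0165
grasp_force: 60.3
```

```bash
python3 tip.py
```

```text
tip [0.4675 0.1763 0.0647] k [0.0038 0.0026 1.    ] [ 0.1 -0.7 -3. ] [ 0.76  0.91 -0.  ] 16.7 60.2650138901663 [ 44.8 -11.1 -29.   66.1 -50.5 -98.1]
```

Request:
move_arm(
  offset=[
    [-0.23,0,0.19],
    [-0.23,0,0.19],
    [-0.23,0,0.19],
    [0,0,0],
  ],
  twist=[
    [0,0,0],
    [0,0,0],
    [0,0,0],
    [0,0,0],
  ],
  grip=[0,0,0,0],
  force=30,
)

```text
time: 17.1
ee_pos: [0.4668, 0.1772, 0.1273]
tcp_rot: [179.6, -50.7, -39.8]
wrist_force: [-2.1, 2.7, -4.9]
opening: 0.0165
grasp_force: 60.3
```

```bash
python3 tip.py
```

```text
tip [0.4672 0.1764 0.055 ] k [0.0048 0.0022 1.    ] [-2.1  2.7 -4.9] [1.34 1.36 0.11] 17.1 60.25007824850036 [ 44.8 -10.7 -29.8  65.  -50.5 -98.1]
```

Request:
move_arm(
  offset=[
    [-0.05,0,-0.05],
    [-0.23,0,0.19],
    [-0.23,0,0.19],
    [-0.23,0,0.19],
    [0,0,0],
  ],
  twist=[
    [0,0,0],
    [0,0,0],
    [0,0,0],
    [0,0,0],
    [0,0,0],
  ],
  grip=[0.02,0.02,0.02,0.02,0.02],
  force=30,
)

```text
time: 17.6
ee_pos: [0.4664, 0.1775, 0.1185]
tcp_rot: [179.6, -50.8, -39.8]
wrist_force: [-2.4, 1.5, -5.8]
opening: 0.0166
grasp_force: 60.2
```

```bash
python3 tip.py
```

```text
tip [0.4668 0.1766 0.0462] k [0.0043 0.0026 1.    ] [-2.4  1.5 -5.8] [ 1.16  1.27 -0.01] 17.6 60.22798290825449 [ 44.8 -10.4 -30.5  64.  -50.5 -97.9]
```

Request:
move_arm(
  offset=[
    [-0.03,0,-0.03],
    [-0.23,0,0.19],
    [-0.23,0,0.19],
    [-0.23,0,0.19],
    [0,0,0],
  ],
  twist=[
    [0,0,0],
    [0,0,0],
    [0,0,0],
    [0,0,0],
    [0,0,0],
  ],
  grip=[0.02,0.02,0.02,0.02,0.02],
)

```text
time: 18.1
ee_pos: [0.4661, 0.1776, 0.1095]
tcp_rot: [179.6, -50.8, -39.8]
wrist_force: [-0.8, 0.2, -4.4]
opening: 0.0166
grasp_force: 60.2
```

```bash
python3 tip.py
```

```text
tip [0.4666 0.1767 0.0372] k [0.0042 0.0027 1.    ] [-0.8  0.2 -4.4] [ 0.94  1.03 -0.  ] 18.1 60.22180187719641 [ 44.9 -10.  -31.2  62.9 -50.5 -97.9]
```

Request:
move_arm(
  offset=[
    [-0.16,0,0.13],
    [-0.16,0,0.13],
    [-0.16,0,0.13],
    [0,0,0],
  ],
  twist=[
    [0,0,0],
    [0,0,0],
    [0,0,0],
    [0,0,0],
  ],
  grip=[0.02,0.02,0.02,0.02],
)

```text
time: 18.5
ee_pos: [0.466, 0.1778, 0.1035]
tcp_rot: [179.6, -50.7, -39.8]
wrist_force: [-2.8, 2.5, -3.3]
opening: 0.0165
grasp_force: 60.4
```

```bash
python3 tip.py
```

```text
tip [0.4664 0.177  0.0312] k [0.0045 0.0021 1.    ] [-2.8  2.5 -3.3] [1.23 1.39 0.14] 18.5 60.353525414684555 [ 44.9  -9.7 -31.7  62.2 -50.5 -97.9]
```

Request:
move_arm(
  offset=[
    [-0.19,0,0.1],
    [-0.16,0,0.13],
    [-0.08,0,0.06],
    [0,0,0],
  ],
  twist=[
    [0,0,0],
    [0,0,0],
    [0,0,0],
    [0,0,0],
  ],
  grip=[0.02,0.02,0.02,0.02],
)

```text
time: 18.9
ee_pos: [0.4657, 0.178, 0.0985]
tcp_rot: [179.6, -50.8, -39.8]
wrist_force: [-2.2, 3.3, -1.8]
opening: 0.0167
grasp_force: 60.5
```

```bash
python3 tip.py
```

```text
tip [0.4662 0.1772 0.0262] k [0.004  0.0024 1.    ] [-2.2  3.3 -1.8] [1.15 1.33 0.02] 18.9 60.480017781976585 [ 44.9  -9.4 -32.   61.6 -50.5 -97.8]
```

The tip is 46 mm below the mouth, so it went straight into the socket. Releasing and backing off along the tool axis.

Request:
move_arm(
  offset=[
    [0,0,0],
    [0,0,0],
    [0,0,0],
    [0,0,0],
    [0,0,0],
  ],
  twist=[
    [0,0,0],
    [0,0,0],
    [0,0,0],
    [0,0,0],
    [0,0,0],
  ],
  grip=[0.4,0.6,0.6,0.6,0.6],
)

```text
time: 19.4
ee_pos: [0.4659, 0.178, 0.0989]
tcp_rot: [179.6, -50.8, -39.9]
wrist_force: [-0.9, 0.5, -0.1]
opening: 0.0511
grasp_force: 0.0
```

Request:
move_arm(
  offset=[
    [0,0,-1],
    [0,0,-2.5],
    [0,0,-3.5],
    [0,0,-4],
    [0,0,-4],
  ],
  twist=[
    [0,0,0],
    [0,0,0],
    [0,0,0],
    [0,0,0],
    [0,0,0],
  ],
  grip=[0.6,0.6,0.6,0.6,0.6],
)

```text
time: 19.9
ee_pos: [0.3764, 0.2535, 0.1948]
tcp_rot: [179.7, -50.8, -39.9]
wrist_force: [0.3, 0.8, 0.0]
opening: 0.0514
grasp_force: 0.0
```

```bash
python3 - <<'E'
from kin import *
o=bot.get_obs(); print(o['q'].round(1),o['ee_pos'],o['tcp_rot'],o['time'],o['wrist_force'])
p=shot('wrist'); save(p,'w6.png'); q=shot('top'); save(q,'t6.png')
for pp in (p,q):
  for t in ['key','crossbar']:
    for r in finder.pinpoint(pp,t)[:1]: print(t,round(r['p'],2),np.round(r['position'],1),atd(pp,r['position']))
# crossbar points in top view between z .12 and .16
W=cloud(q)@camT(q)[:3,:3].T+camT(q)[:3,3]
m=(W[...,2]>.125)&(W[...,2]<.15)&(abs(W[...,0]-.466)<.07)&(abs(W[...,1]-.177)<.07)
A=W[m]; print(len(A))
if len(A)>5: print(A.mean(0),A.min(0),A.max(0))
W=cloud(p)@camT(p)[:3,:3].T+camT(p)[:3,3]
m=(W[...,2]>.115)&(W[...,2]<.165)&(np.hypot(W[...,0]-.466,W[...,1]-.177)<.07)
A=W[m]; c=A.mean(0); u=np.linalg.svd(A[:,:2]-c[:2],full_matrices=False)[2][0]; print(len(A),c,u,np.degrees(np.arctan2(u[1],u[0])),np.percentile(A[:,2],[50,90,99]))
# Ik for crossbar grasp
b=[.466,.177]
for yaw in range(-180,180,30):
    Q=keyrot(yaw,0); r=ik(np.r_[b,.147],Q,[[21,0,0,90,0,a] for a in(-150,-60,60,150)]); print(yaw,round(r.cost,5),r.x.round(0))
E
```

```text
[ 60.2  -5.3 -17.7  90.2 -49.6 -73.9] [0.3764 0.2535 0.1948] [179.664  -50.8072 -39.9073] 19.9 [0.3026 0.8065 0.0328]
key 0.8 [282.5 230.5] [0.4479 0.193  0.073 ]
crossbar 0.93 [283.7 159.5] [0.4622 0.1802 0.1505]
key 0.57 [365.3 250.8] [0.4652 0.1864 0.1082]
crossbar 0.79 [371.  246.7] [0.4681 0.1833 0.1525]
343
[0.4675 0.1826 0.1472] [0.4285 0.1324 0.1359] [0.5036 0.2257 0.15  ]
2938 [0.4657 0.1798 0.1469] [-0.6112 -0.7915] -127.67491718614784 [0.149  0.1523 0.1532]
-180 0.0 [ 21.  -3. -10.  83.   0.  21.]
-150 0.0 [ 21.  -3. -10.  83.   0.  -9.]
-120 0.0 [ 21.  -3. -10.  83.   0. -39.]
-90 0.0 [ 21.  -3. -10.  83.  -0. -69.]
-60 0.0 [ 21.  -3. -10.  83.  -0. -99.]
-30 0.0 [  21.   -3.  -10.   83.   -0. -129.]
0 0.0 [  21.   -3.  -10.   83.   -0. -159.]
30 0.0 [ 21.  -3. -10.  83.   0. 171.]
60 0.0 [ 21.  -3. -10.  83.  -0. 141.]
90 0.0 [ 21.  -3. -10.  83.  -0. 111.]
120 0.0 [ 21.  -3. -10.  83.   0.  81.]
150 0.0 [ 21.  -3. -10.  83.  -0.  51.]
```

```bash
python3 - <<'E'
from kin import *
Q=keyrot(-127.7,0); b=[.4668,.177]
plan([([.39,.245,.27],keyrot(-60,-35)),(np.r_[b,.25],Q),(np.r_[b,.146],Q)],vmax=3.5)
E
```

```text
[[1.73, -0.05, -0.94], [1.65, -0.09, -1.05], [1.57, -0.14, -1.18], [1.48, -0.16, -1.29], [0.68, -0.33, 0.72]] | [[-0.058, -0.068, 0.065], [-0.059, -0.069, 0.064], [-0.058, -0.068, 0.065], [-0.058, -0.069, 0.064], [-0.036, -0.054, 0.114]]
[[0.68, -0.42, 0.67], [0.66, -0.53, 0.62], [0.62, -0.62, 0.57], [0.57, -0.71, 0.5], [0.52, -0.79, 0.46]] | [[-0.036, -0.053, 0.115], [-0.036, -0.054, 0.114], [-0.036, -0.054, 0.114], [-0.036, -0.054, 0.115], [-0.036, -0.053, 0.114]]
[[0.44, -0.86, 0.39], [0.36, -0.92, 0.34], [0.27, -0.97, 0.29], [0.17, -1.0, 0.25], [0.0, -0.0, 3.47]] | [[-0.036, -0.054, 0.114], [-0.036, -0.054, 0.114], [-0.036, -0.053, 0.115], [-0.036, -0.054, 0.114], [-0.0, 0.0, 0.0]]
[[0.0, -0.0, 3.46], [0.0, -0.0, 3.47]] | [[-0.0, 0.0, 0.0], [-0.0, 0.0, 0.0]]
end [0.4668 0.177  0.146 ] [-180.     0.  -127.7]
```

Request:
move_arm(
  offset=[
    [1.73,-0.05,-0.94],
    [1.65,-0.09,-1.05],
    [1.57,-0.14,-1.18],
    [1.48,-0.16,-1.29],
    [0.68,-0.33,0.72],
  ],
  twist=[
    [-0.058,-0.068,0.065],
    [-0.059,-0.069,0.064],
    [-0.058,-0.068,0.065],
    [-0.058,-0.069,0.064],
    [-0.036,-0.054,0.114],
  ],
  grip=[0.7,0.7,0.7,0.7,0.7],
)

```text
time: 20.7
ee_pos: [0.3986, 0.2383, 0.2706]
tcp_rot: [-177.6, -31.5, -68.1]
wrist_force: [-0.4, -0.0, -1.3]
opening: 0.0598
grasp_force: 0.0
```

Request:
move_arm(
  offset=[
    [0.68,-0.42,0.67],
    [0.66,-0.53,0.62],
    [0.62,-0.62,0.57],
    [0.57,-0.71,0.5],
    [0.52,-0.79,0.46],
  ],
  twist=[
    [-0.036,-0.054,0.114],
    [-0.036,-0.054,0.114],
    [-0.036,-0.054,0.114],
    [-0.036,-0.054,0.114],
    [-0.036,-0.054,0.114],
  ],
  grip=[0.7,0.7,0.7,0.7,0.7],
)

```text
time: 21.2
ee_pos: [0.4366, 0.2034, 0.2578]
tcp_rot: [-174.8, -13.5, -102.2]
wrist_force: [-0.0, 0.5, -0.8]
opening: 0.0597
grasp_force: 0.0
```

Request:
move_arm(
  offset=[
    [0.44,-0.86,0.39],
    [0.36,-0.92,0.34],
    [0.27,-0.97,0.29],
    [0.17,-1.0,0.25],
    [0,0,0],
  ],
  twist=[
    [-0.036,-0.054,0.114],
    [-0.036,-0.054,0.114],
    [-0.036,-0.054,0.114],
    [-0.036,-0.054,0.114],
    [0,0,0],
  ],
  grip=[0.7,0.7,0.7,0.7,0.7],
)

```text
time: 21.7
ee_pos: [0.4674, 0.1751, 0.2498]
tcp_rot: [179.9, 0.2, -127.9]
wrist_force: [-1.5, -0.7, 0.2]
opening: 0.0597
grasp_force: 0.0
```

```bash
python3 - <<'E'
from kin import *
o=bot.get_obs(); print(o['q'].round(1),o['ee_pos'],o['tcp_rot'],o['time'],o['wrist_force'],o['torque'])
p=shot('wrist')
for r in finder.pinpoint(p,'crossbar')[:1]: print(round(r['p'],2),np.round(r['position'],1),atd(p,r['position']))
W=cloud(p)@camT(p)[:3,:3].T+camT(p)[:3,3]
m=(W[...,2]>.14)&(W[...,2]<.16)&(np.hypot(W[...,0]-.466,W[...,1]-.177)<.07)
A=W[m]; c=A.mean(0); u=np.linalg.svd(A[:,:2]-c[:2],full_matrices=False)[2][0]; print(len(A),c,np.degrees(np.arctan2(u[1],u[0])),np.percentile(A[:,2],[50,90,99]))
Bk=A[A[:,2]>.1505]; print('top face',len(Bk),Bk.mean(0),(Bk.min(0)+Bk.max(0))/2)
plan([([.4668,.177,.146],keyrot(-127.7,0))],vmax=3.6)
E
```

```text
[ 20.4  -2.1   2.4  94.5   0.2 -31.7] [0.4674 0.1751 0.2498] [ 179.8519    0.1798 -127.8755] 21.7 [-1.5311 -0.7112  0.1809] [ 0.0061  0.0107 -0.0292]
0.7 [285.1 209.8] [0.4649 0.1743 0.1524]
2445 [0.4652 0.1737 0.1501] 52.33880023232715 [0.1503 0.1525 0.1535]
top face 1141 [0.4622 0.1699 0.1519] [0.4672 0.1768 0.1525]
[[-0.01, 0.0, 3.47], [-0.02, 0.01, 3.47], [-0.01, 0.01, 3.47]] | [[0.001, 0.0, 0.001], [0.0, 0.001, 0.001], [0.001, 0.0, 0.002]]
end [0.4668 0.177  0.146 ] [-180.     0.  -127.7]
```

Request:
move_arm(
  offset=[
    [0,0,3.47],
    [0,0,3.47],
    [0,0,3.47],
    [0,0,0],
  ],
  twist=[
    [0,0,0],
    [0,0,0],
    [0,0,0],
    [0,0,0],
  ],
  grip=[0.7,0.7,0.7,0.6],
)

```text
time: 22.2
ee_pos: [0.4642, 0.1775, 0.1418]
tcp_rot: [179.7, -0.3, -127.3]
wrist_force: [-0.6, -0.4, -0.4]
opening: 0.0513
grasp_force: 0.0
```

Request:
move_arm(
  offset=[
    [0,0,0],
    [0,0,0],
    [0,0,0],
    [0,0,0],
    [0,0,0],
  ],
  twist=[
    [0,0,0],
    [0,0,0],
    [0,0,0],
    [0,0,0],
    [0,0,0],
  ],
  grip=[0.4,0.2,0,0,0],
  force=60,
)

```text
time: 22.7
ee_pos: [0.4678, 0.1782, 0.1487]
tcp_rot: [-180.0, 0.3, -127.5]
wrist_force: [0.6, -0.9, 6.3]
opening: 0.012
grasp_force: 58.9
```

```bash
cat > st.py <<'E'
from h import *
o=bot.get_obs(); print(o['q'].round(1),o['ee_pos'].round(4),o['tcp_rot'].round(1),o['time'],o['wrist_force'].round(2),o['torque'].round(3),o['opening'])
E
python3 st.py
```

```text
[ 20.8  -2.8  -9.4  83.1   0.2 -31.7] [0.4678 0.1782 0.1487] [-180.     0.3 -127.5] 22.7 [ 0.57 -0.92  6.34] [-0.201 -0.242  0.037] 0.01196446991254364
```

Request:
move_arm(
  offset=[
    [0,0,0],
    [0,0,0],
    [0,0,0],
    [0,0,0],
    [0,0,0],
  ],
  twist=[
    [0,0,0.08],
    [0,0,0.1],
    [0,0,0.1],
    [0,0,0.1],
    [0,0,0],
  ],
  grip=[0,0,0,0,0],
)

```text
time: 23.2
ee_pos: [0.4681, 0.178, 0.1487]
tcp_rot: [179.9, 0.3, -149.5]
wrist_force: [3.2, -1.6, 5.9]
opening: 0.0116
grasp_force: 58.9
```

```bash
python3 st.py
```

```text
[20.8 -2.8 -9.4 83.1  0.1 -9.8] [0.4681 0.178  0.1487] [ 179.9    0.3 -149.5] 23.2 [ 3.17 -1.57  5.92] [-0.49  -0.695  0.102] 0.011631513107456278
```

Request:
move_arm(
  offset=[
    [-0.02,-0.04,0],
    [0,0,0],
    [0,0,0],
    [0,0,0],
    [0,0,0],
  ],
  twist=[
    [0,0,0.1],
    [0,0,0.1],
    [0,0,0.1],
    [0,0,0.1],
    [0,0,0],
  ],
  grip=[0,0,0,0,0],
)

```text
time: 23.7
ee_pos: [0.4686, 0.1776, 0.1487]
tcp_rot: [179.9, 0.3, -172.4]
wrist_force: [3.3, -3.5, 6.3]
opening: 0.0122
grasp_force: 59.0
```

```bash
python3 st.py
```

```text
[20.7 -2.8 -9.4 83.1  0.1 13.1] [0.4686 0.1776 0.1487] [ 179.9    0.3 -172.4] 23.7 [ 3.26 -3.51  6.34] [-0.808 -0.775  0.089] 0.012183850210530514
```

Request:
move_arm(
  offset=[
    [-0.02,-0.05,0],
    [0,0,0],
    [0,0,0],
    [0,0,0],
    [0,0,0],
  ],
  twist=[
    [0,0,0.08],
    [0,0,0.08],
    [0,0,0.08],
    [0,0,0.06],
    [0,0,0],
  ],
  grip=[0,0,0,0,0],
)

```text
time: 24.2
ee_pos: [0.4689, 0.177, 0.1488]
tcp_rot: [179.8, 0.2, 170.5]
wrist_force: [2.8, -3.0, 7.0]
opening: 0.0121
grasp_force: 59.0
```

```bash
python3 st.py
```

```text
[20.6 -2.8 -9.4 83.1  0.1 30.2] [0.4689 0.177  0.1488] [179.8   0.2 170.5] 24.2 [ 2.79 -3.05  6.99] [-0.943 -0.786  0.197] 0.012057016987039043
```

Request:
move_arm(
  offset=[
    [-0.02,-0.03,0],
    [0,0,0],
    [0,0,0],
    [0,0,0],
  ],
  twist=[
    [0,0,0.05],
    [0,0,0.05],
    [0,0,0.05],
    [0,0,0],
  ],
  grip=[0,0,0,0],
)

```text
time: 24.6
ee_pos: [0.469, 0.1767, 0.1488]
tcp_rot: [179.8, 0.2, 161.9]
wrist_force: [3.0, -2.9, 7.5]
opening: 0.0118
grasp_force: 59.0
```

```bash
python3 st.py
```

```text
[20.6 -2.8 -9.4 83.1  0.1 38.7] [0.469  0.1767 0.1488] [179.8   0.2 161.9] 24.6 [ 2.95 -2.87  7.47] [-0.977 -0.784  0.116] 0.011841249192050542
```

Request:
move_arm(
  offset=[
    [0,0,0],
    [0,0,0],
    [0,0,0],
    [0,0,0],
    [0,0,0],
  ],
  twist=[
    [0,0,0.06],
    [0,0,0.06],
    [0,0,0.06],
    [0,0,0.06],
    [0,0,0],
  ],
  grip=[0,0,0,0,0],
)

```text
time: 25.1
ee_pos: [0.469, 0.1765, 0.1487]
tcp_rot: [179.7, 0.1, 148.1]
wrist_force: [2.4, -3.5, 7.3]
opening: 0.0119
grasp_force: 59.0
```

```bash
python3 st.py
```

```text
[20.6 -2.8 -9.4 83.1  0.  52.5] [0.469  0.1765 0.1487] [1.797e+02 1.000e-01 1.481e+02] 25.1 [ 2.37 -3.54  7.34] [-1.332 -0.698  0.102] 0.011934486093400653
```

Request:
move_arm(
  offset=[
    [0,0,0],
    [0,0,0],
    [0,0,0],
    [0,0,0],
    [0,0,0],
  ],
  twist=[
    [0,0,0.05],
    [0,0,0.05],
    [0,0,0.05],
    [0,0,0.05],
    [0,0,0],
  ],
  grip=[0,0,0,0,0],
)

```text
time: 25.6
ee_pos: [0.4689, 0.1764, 0.1488]
tcp_rot: [179.7, 0.1, 136.7]
wrist_force: [3.7, -5.1, 8.0]
opening: 0.0121
grasp_force: 59.3
```

```bash
python3 st.py
```

```text
[20.6 -2.8 -9.4 83.1  0.  63.9] [0.4689 0.1764 0.1488] [1.797e+02 1.000e-01 1.367e+02] 25.6 [ 3.66 -5.08  8.  ] [-1.481 -0.69   0.458] 0.012066611740770053
```

Request:
move_arm(
  offset=[
    [0,0,0],
    [0,0,0],
    [0,0,0],
    [0,0,0],
  ],
  twist=[
    [0,0,0.03],
    [0,0,0.03],
    [0,0,0],
    [0,0,0],
  ],
  grip=[0,0,0,0],
  force=90,
)

```text
time: 26.0
ee_pos: [0.4689, 0.1764, 0.1488]
tcp_rot: [179.7, 0.1, 133.4]
wrist_force: [2.4, -4.3, 7.4]
opening: 0.0115
grasp_force: 88.2
```

```bash
python3 st.py
```

```text
[20.6 -2.8 -9.4 83.1  0.  67.2] [0.4689 0.1764 0.1488] [1.797e+02 1.000e-01 1.334e+02] 26.0 [ 2.36 -4.31  7.44] [-1.59  -0.653  0.643] 0.011489783921491912
```

Request:
move_arm(
  offset=[
    [0,0,0],
    [0,0,0],
    [0,0,0],
    [0,0,0],
  ],
  twist=[
    [0,0,0.04],
    [0,0,0.03],
    [0,0,0],
    [0,0,0],
  ],
  grip=[0,0,0,0],
)

```text
time: 26.4
ee_pos: [0.4689, 0.1763, 0.1488]
tcp_rot: [179.7, 0.1, 129.4]
wrist_force: [1.2, -6.6, 8.8]
opening: 0.0114
grasp_force: 88.2
```

```bash
python3 st.py
```

```text
[20.6 -2.8 -9.4 83.1  0.  71.2] [0.4689 0.1763 0.1488] [1.797e+02 1.000e-01 1.294e+02] 26.4 [ 1.16 -6.57  8.85] [-1.6   -0.531  0.639] 0.01136422939319844
```

Torque is well past 0.3 N m. Releasing and rising straight up.

Request:
move_arm(
  offset=[
    [0,0,0],
    [0,0,0],
    [0,0,0],
    [0,0,0],
    [0,0,0],
  ],
  twist=[
    [0,0,0],
    [0,0,0],
    [0,0,0],
    [0,0,0],
    [0,0,0],
  ],
  grip=[0.3,0.6,0.6,0.6,0.6],
)

```text
time: 26.9
ee_pos: [0.4674, 0.177, 0.1464]
tcp_rot: [179.9, -0.2, 129.4]
wrist_force: [-0.5, -0.4, -0.4]
opening: 0.051
grasp_force: 0.0
```

Request:
move_arm(
  offset=[
    [0,0,-1],
    [0,0,-3],
    [0,0,-4],
    [0,0,-4],
    [0,0,0],
  ],
  twist=[
    [0,0,0],
    [0,0,0],
    [0,0,0],
    [0,0,0],
    [0,0,0],
  ],
  grip=[0.6,0.6,0.6,0.6,0.6],
)

```text
time: 27.4
ee_pos: [0.4686, 0.177, 0.2728]
tcp_rot: [179.4, 0.0, 129.4]
wrist_force: [0.6, -0.7, -0.2]
opening: 0.0513
grasp_force: 0.0
```

```bash
python3 - <<'E'
from h import *
import st
p=shot('wrist'); save(p,'w7.png')
W=cloud(p)@camT(p)[:3,:3].T+camT(p)[:3,3]
m=(W[...,2]>.12)&(W[...,2]<.17)&(np.hypot(W[...,0]-.466,W[...,1]-.177)<.07)
A=W[m]; c=A.mean(0); u=np.linalg.svd(A[:,:2]-c[:2],full_matrices=False)[2][0]; print(len(A),c,np.degrees(np.arctan2(u[1],u[0])),np.percentile(A[:,2],[50,90,99]))
n=np.linalg.svd(A[A[:,2]>.15]-A[A[:,2]>.15].mean(0),full_matrices=False)[2][2]; print(n)
E
```

```text
[20.6 -1.8  5.3 96.6  0.2 71.2] [0.4686 0.177  0.2728] [179.4   0.  129.4] 27.4 [ 0.58 -0.69 -0.21] [-0.01   0.016  0.031] 0.051259779484761715
2080 [0.46638674 0.17975752 0.15007957] -45.87812031851258 [0.15024481 0.15257248 0.15355916]
[-8.59797367e-04  5.97988203e-05  9.99999629e-01]
```

View pics/w7.png

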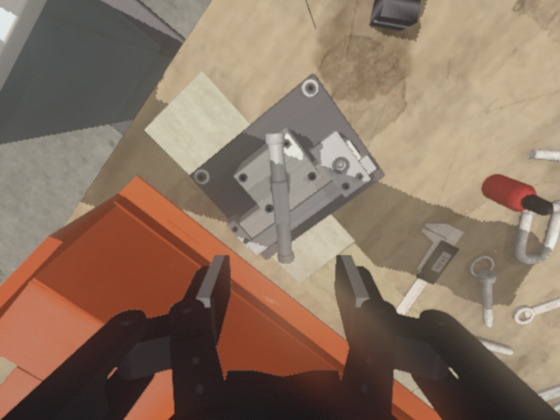

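The key stands upright in its socket (crossbar at about (281,200)), with its block top level at z=0.152. The bystanders are where they were. Handing in.

```bash
python3 -c "
from workcell import bot
print(bot.job_done())"
```

```text
the job is handed in; nothing more can be done
None
```

I handed the job in at about 27 s: the key is left standing upright in its socket, and I turned the cam clockwise until the torque reached about 0.64 N m, against 0.15 of drag. I took that torque as proof the bar is held and did not check the bar-to-fence contact directly. The result of the judging was not returned.

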